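Clear the grinding bench: pile the glass, cover it, hang the ear defenders

TASK

Clear up after grinding: stack every loose coloured glass slab lying on the bench (not the offcuts in the tubs) in one square pile, centred on the cork-topped base with the long sides along the base's long side, and then lay the wooden cover board, handle up, squarely on top of the finished pile. Hang both pairs of ear defenders over the steel rail by their headbands, one cup on either side of the bar, and leave the other things on the bench where they are.

Things in the scene. Friction and masses are not known exactly. Their poses are not given: they have to be found in the camera images.
- glass1: loose blue translucent cast-glass slab, 60 mm (its x) by 90 mm (its y) by 14 mm thick, about 190 g; origin at the centre of its underside, z up; lies flat on the bench. Three to five of the five slabs are present.
- glass2: loose green translucent cast-glass slab, 60 mm (its x) by 90 mm (its y) by 14 mm thick, about 190 g; origin at the centre of its underside, z up; lies flat on the bench. Three to five of the five slabs are present.
- glass3: loose amber translucent cast-glass slab, 60 mm (its x) by 90 mm (its y) by 14 mm thick, about 190 g; origin at the centre of its underside, z up; lies flat on the bench. Three to five of the five slabs are present.
- glass4: loose red translucent cast-glass slab, 60 mm (its x) by 90 mm (its y) by 14 mm thick, about 190 g; origin at the centre of its underside, z up; lies flat on the bench. Three to five of the five slabs are present.
- glass5: loose violet translucent cast-glass slab, 60 mm (its x) by 90 mm (its y) by 14 mm thick, about 190 g; origin at the centre of its underside, z up; lies flat on the bench. Three to five of the five slabs are present.
- board: loose pale wooden cover board, 70 mm (x) by 100 mm (y) by 12 mm, with a dark bar handle on top, 22 mm (x) by 60 mm (y), standing from 12 to 38 mm above the underside, centred; origin at the centre of the underside; 80 to 170 g
- base: fixed cork-topped stacking base, 70 mm (x) by 100 mm (y) by 12 mm high, nothing rising above its flat top; origin at the centre of its underside
- muff_a: loose rigid yellow ear defenders standing on two cups; origin midway between the cups at their undersides, z up. Cups at x +-55 mm (each 30 in x, 80 in y, 66 mm high; 80 mm clear between, 140 overall). Steel straps slope up and in to a black headband pad: 56 mm (x) by 30 mm (y), 112 to 140 mm above the origin. Symmetric both ways; 150 to 310 g
- muff_a_apex (a point): centre of the underside of that headband pad, 112 mm above the body's origin
- muff_b: loose rigid red ear defenders standing on two cups; origin midway between the cups at their undersides, z up. Cups at x +-55 mm (each 30 in x, 80 in y, 66 mm high; 80 mm clear between, 140 overall). Steel straps slope up and in to a black headband pad: 56 mm (x) by 30 mm (y), 112 to 140 mm above the origin. Symmetric both ways; 150 to 310 g
- muff_b_apex (a point): centre of the underside of that headband pad, 112 mm above the body's origin
- rail: fixed steel hanging rail: a horizontal bar of 16 mm square section along its y, its top 135 mm above the bench, 300 mm between two upright posts (16 mm thick) at y = +-150 mm; origin on the bench below the middle of the bar
- rail_mid (a point): middle of the bar, at its top (135 mm above the bench); axes as the rail's (y along the bar)
- flux_jar: bystander, loose, to be left alone: small amber glass jar with black lid, 40 mm across, 50 mm high
- patina_bottle: bystander, loose, to be left alone: green bottle, 56 mm across, 150 mm high
- hammer: bystander, loose, to be left alone: hand hammer lying flat
- solder_spool: bystander, loose, to be left alone: metal spool, 60 mm across, 44 mm high
- mug: bystander, loose, to be left alone: blue ceramic mug, 76 mm across, 85 mm high
Mind the look-alikes: they are no part of the job. Of the things that look like the glass3, the smaller one is meant.

How it is judged:
On the way, in this order (a step that is already met when the one before it is completed fails the run):
1. every glass slab present lies in the pile on the base (horizontal distance between each of glass1, glass2, glass3, glass4, glass5 and base below 0.008 m and angle between the x axis of each of glass1, glass2, glass3, glass4, glass5 and the x axis of base, either way round below 0.12 rad and angle between each of glass1, glass2, glass3, glass4, glass5's own z axis and vertical below 0.08 rad and linear speed of each of glass1, glass2, glass3, glass4, glass5 below 0.02 m/s), for 0.3 s.
2. the cover board lies on top of the pile (all of step 1 and horizontal distance between board and base below 0.008 m and angle between the x axis of board and the x axis of base, either way round below 0.12 rad and angle between board's own z axis and vertical below 0.08 rad and linear speed of board below 0.02 m/s and z of board in the frame of glass1 above 0.007 m and z of board in the frame of glass2 above 0.007 m and z of board in the frame of glass3 above 0.007 m and z of board in the frame of glass4 above 0.007 m and z of board in the frame of glass5 above 0.007 m), for 0.3 s.
At the end, for the whole second after the job is handed in: All slabs, board on top: at rest, flat (0.08 rad), within 8 mm of the base's centre and 0.12 rad of its direction. Ear defenders on the bar: pad underside within 30 mm sideways, 125 mm of its middle, -10 to +15 mm of its top, tilt under 0.6 rad, cups off the bench; may swing (all of step 2 and x of muff_a_apex in the frame of rail_mid between -0.03 and 0.03 m and y of muff_a_apex in the frame of rail_mid between -0.125 and 0.125 m and z of muff_a_apex in the frame of rail_mid between -0.01 and 0.015 m and angle between each of muff_a, muff_b's own z axis and vertical below 0.6 rad and height (world z) of each of muff_a, muff_b above 0.008 m and x of muff_b_apex in the frame of rail_mid between -0.03 and 0.03 m and y of muff_b_apex in the frame of rail_mid between -0.125 and 0.125 m and z of muff_b_apex in the frame of rail_mid between -0.01 and 0.015 m); the robot touches nothing.
It fails at once if one of the other loose things is shifted by more than 40 mm (distance of any of flux_jar, patina_bottle, hammer, solder_spool, mug from where it was at the start of the episode above 0.04 m).
Of glass1, glass2, glass3, glass4, glass5 only 3 to 5 are there at a start; the rules pass over those that are not, and their reading is None.
At some moment in a run one of muff_a, muff_b may be knocked a few centimetres aside while the robot is not near it.
It also fails if it takes over 208 s, if anything falls off the work surface, if the arm or the gripper's body presses on something with over 40 N, if the wrist force passes 120 N, or if a joint passes its speed limit or range.

ROBOT

A 6-joint arm with a two-finger parallel gripper is mounted at the origin on the work surface. World frame = base frame: x ahead of the robot, y to its left, z up, the work surface at z = 0. Lengths are in m, angles in rad, forces in N, time in s.
With the tool pointing down it reaches from about 0.25 to 0.775 m from the base axis. Payload 4 kg.
Tool frame: the origin (TCP) lies midway between the tips of the shut fingers; the grasp point (between the pads) lies 19 mm behind it; z points along the fingers, y is the line along which they close (so a half turn about z gives the same grasp; the last joint's range is limited). The gripper opens to 94 mm and grips with 3 to 60 N. Pads are 16 mm wide; open, the fingers measure 119 mm over their backs; the gripper's body (75 mm by 177 mm) begins 78 mm behind the grasp point.
Start: joints at [-0.103, 0.087, 1.371, -0, 1.684, -0.103], TCP at [0.55, -0, 0.206] pointing down, gripper open.
Joint ranges: [-3.1, 3.1], [-0.76, 2.03], [0.27, 2.55], [-1.08, 4.22], [0.17, 2.65], [-2.57, 2.57]. Speed limits (rad/s): [2.79, 2.79, 3.14, 3.14, 3.14, 3.14].

INTERFACE

Orientations are given as [roll, pitch, yaw] about the fixed x, y, z axes, in that order (R = Rz(yaw) Ry(pitch) Rx(roll)).
In Python, from bench import robot gives the robot as it stands. The module is installed in compiled form; this text tells all that it offers.
- The arm moves only by the tool arm_command, never from a script. Its argument "targets" is a list of rows, each a list of 4 numbers: the shift along the world's x, y, z as a fraction of full scale, then the turn about the world's z as a fraction of full scale. A call has 1 to 8 rows; each row is the pose to reach, as a shift and turn from the pose commanded when the call began; what a row does not reach only later rows make up. Full scale, the value 1, is 0.5 m for a shift and 120 degrees for a turn. A row lasts 1/12 s, in which the tool goes at most 41.7 mm and 7.16 degrees, less where a joint would pass 70% of its speed; a pose out of reach is approached as far as the arm can. A call with a number of a shift or a turn outside -1 to 1 is refused whole. A call with a gripper value outside its range is refused whole. "claw" is the closure, from 0 (fully open) to 1 (shut), set as the call begins (left out, the last holds). The fingers move at their own pace and stop on an object; the grip force is fixed at half the most. Time passes only in rows, so rows that repeat a pose let the fingers close. It gives the time, the measured TCP pose, the force, the opening and the grip force at its end, in the units of the state.
- robot.get_obs(): the state, without advancing time (a new reading comes with each control period).
- robot.snapshot(name): name is "scene" or "side" or "wrist"; returns the picture (384x512x3 uint8, red, green, blue); there is no depth.
- robot.camera_info(name): a dict with "vfov" (degrees; the focal length in pixels is half the picture's height over the tangent of half this angle, whatever the lens; pixels are square), "cx", "cy" (the principal point, pixels), "extrinsics" (4x4, takes a point from camera to world coordinates); the wrist camera has in their place "T_tool_cam" (4x4, takes a point from camera to tool coordinates, whose origin is the TCP and whose axes are the flange's). Camera axes: x right, y up, looking along -z (the intrinsics and any distortion apply to the point x, -y, -z); pixel columns grow to the right and rows downward; lengths in m; the calibration is good to about 2 mm. The wrist camera is an equidistant fisheye: a pixel r from the principal point sees the ray r / f radians off the axis. A picture is of the moment at which its call begins: read the wrist's pose just before it. camera_info takes no time and is no camera call.
- robot.close_job(): hands the job in; it is judged then, once.
The state is a dict: "time": time; "joint_positions": joint angles; "qvel": joint speeds; "joint_torque": joint torques, N m; "tool_pos": TCP position; "ee_rot": TCP orientation; "wrist_force": force on the tool from outside, world axes, zero at the start; "wrist_torque": the same for the moment, N m; "width": finger opening in m; "finger_force": force on a finger pad.
Only numpy, scipy, OpenCV 4.12 (cv2) and the standard library are available. Lean on these libraries where they do the work, as an engineer would, in place of code of your own. Each camera call takes 0.05 s, during which the arm holds its last target. There are 200 camera calls.

## Working session

There is one attempt and no reset: what is moved stays moved. The work goes in short steps, Python scripts to look and compute and a tool call to move; the robot and the scene stay as the last step left them, time stands still between calls to the robot, and variables do not carry over. Pictures are saved under pics/ and viewed, at most 14 in all, crops included, and the job is handed in when it is done.

Besides the shell and the picture viewer there is one more tool, called after "Request:" as name(argument=value, ...) on one line, values as JSON. arm_command: Moves the arm, as the interface text tells. Shift numbers are shares of 0.5 m and turn numbers shares of 120 degrees, none past 1 either way. Its arguments: {"type":"object","properties":{"targets":{"type":"array"},"claw":{"type":"number"}},"required":["targets"]}

```bash
mkdir -p pics && python3 - <<'E'
from bench import robot
import cv2, numpy as np
np.set_printoptions(precision=4,suppress=True)
for n in ["scene","side","wrist"]:
    im=robot.snapshot(n); cv2.imwrite(f"pics/{n}0.png",im[...,::-1]); print(n,robot.camera_info(n))
o=robot.get_obs(); print(o)
E
```

```text
scene {'vfov': 44.60037505435341, 'cx': 249.4116659244018, 'cy': 192.16175894333384, 'extrinsics': array([[-0.8426, -0.3513,  0.4081,  1.0982],
       [ 0.5382, -0.5258,  0.6587,  0.8325],
       [-0.0168,  0.7746,  0.6322,  0.9381],
       [ 0.    ,  0.    ,  0.    ,  1.    ]])}
side {'vfov': 50.185269618263156, 'cx': 257.8206078634422, 'cy': 195.3832016795479, 'extrinsics': array([[-0.9865,  0.0961, -0.1328,  0.3413],
       [-0.1633, -0.6466,  0.7451,  1.033 ],
       [-0.0142,  0.7567,  0.6536,  1.0407],
       [ 0.    ,  0.    ,  0.    ,  1.    ]])}
wrist {'vfov': 65.70646984690485, 'cx': 255.65094358377326, 'cy': 189.81521334940058, 'T_tool_cam': array([[-0.0002,  0.97  ,  0.2431,  0.071 ],
       [ 1.    ,  0.0001,  0.0004, -0.0004],
       [ 0.0004,  0.2431, -0.97  , -0.1787],
       [ 0.    ,  0.    ,  0.    ,  1.    ]])}
{'time': 0.15, 'joint_positions': array([-0.1031,  0.0878,  1.3719, -0.    ,  1.6836, -0.1031]), 'qvel': array([ 0.0009,  0.0002, -0.0049,  0.0001,  0.0005, -0.0005]), 'joint_torque': array([  0.0012, -34.0636, -30.2795,   0.0719,   0.0304,  -0.0001]), 'tool_pos': array([0.5496, 0.    , 0.2046]), 'ee_rot': array([-3.1399, -0.0001,  1.5708]), 'wrist_force': array([-0.1178,  0.5739, -0.3218]), 'wrist_torque': array([ 0.0746, -0.0179,  0.0191]), 'finger_force': 0.0, 'width': 0.09379884425591295}
```

View pics/scene0.png

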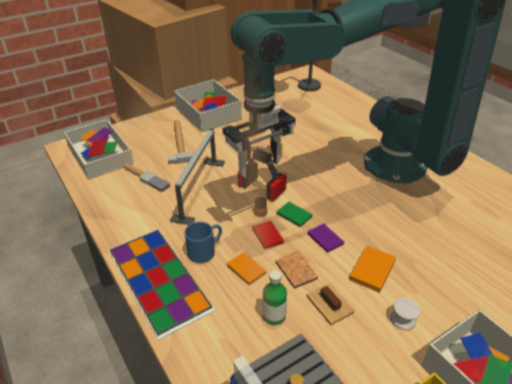

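View pics/side0.png

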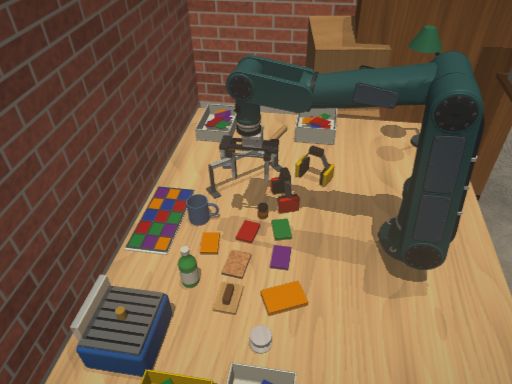

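View pics/wrist0.png

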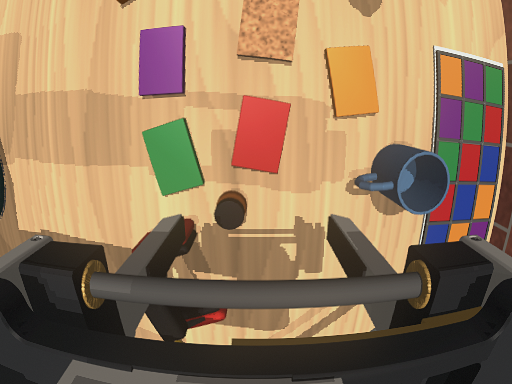

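```bash
cat > h.py <<'E'
from bench import robot
import cv2, numpy as np
from scipy.spatial.transform import Rotation as Ro
np.set_printoptions(precision=4,suppress=True)
def pose():
    o=robot.get_obs(); T=np.eye(4); T[:3,:3]=Ro.from_euler('xyz',o['ee_rot']).as_matrix(); T[:3,3]=o['tool_pos']; return T
def grab(n):
    T=pose() if n=='wrist' else None
    c=robot.camera_info(n); im=robot.snapshot(n)
    E=T@c['T_tool_cam'] if n=='wrist' else c['extrinsics']
    return dict(n=n,c=c,E=E,im=im)
def rays(v,uv):
    uv=np.atleast_2d(uv).astype(float); c=v['c']; f=192/np.tan(np.radians(c['vfov']/2))
    d=(uv-[c['cx'],c['cy']])/f
    if v['n']=='wrist':
        r=np.linalg.norm(d,axis=1,keepdims=True)+1e-12; d=d/r*np.tan(r)
    p=np.c_[d[:,0],-d[:,1],-np.ones(len(d))]
    return v['E'][:3,3],p@v['E'][:3,:3].T
def plane(v,uv,z):
    o,d=rays(v,uv); return (o+d*((z-o[2])/d[:,2:]))[:,:2]
H={'red':[(0,8),(172,180)],'amber':[(12,22)],'green':[(50,85)],'blue':[(100,125)],'violet':[(128,160)],'yellow':[(22,32)]}
def mask(im,col,s=110,vmin=50):
    h=cv2.cvtColor(im,cv2.COLOR_RGB2HSV); m=np.zeros(im.shape[:2],np.uint8)
    for a,b in H[col]: m|=cv2.inRange(h,(a,s,vmin),(b,255,255))
    return cv2.morphologyEx(m,cv2.MORPH_OPEN,np.ones((3,3)))
def rect(v,m,z,amin=60):
    """min-area rects of blobs on plane z: centre, (short,long), yaw of the short side, pixel centre"""
    out=[]
    for c in cv2.findContours(m,cv2.RETR_EXTERNAL,cv2.CHAIN_APPROX_NONE)[0]:
        if cv2.contourArea(c)<amin: continue
        P=plane(v,c[:,0],z)
        (x,y),(w,h),a=cv2.minAreaRect((P*1000).astype(np.float32))
        if w>h: w,h,a=h,w,a+90
        out.append((x/1000,y/1000,w,h,(a+90)%180-90,c[:,0].mean(0).astype(int)))
    return out
E
python3 - <<'E'
from h import *
for n in ['side','wrist']:
    v=grab(n)
    for col in H:
        s={'amber':190,'red':150}.get(col,110)
        for r in rect(v,mask(v['im'],col,s),0.014,120 if n=='wrist' else 60): print(n,col,'%.3f %.3f  %.0fx%.0f yaw %.0f'%r[:5],r[5])
E
```

```text
side red 0.925 0.090  40x56 yaw 1 [142 226]
side red 0.554 0.055  61x99 yaw -9 [247 230]
side red 0.877 0.026  38x55 yaw 0 [161 215]
side red 0.832 -0.037  41x50 yaw 8 [179 205]
side red 0.428 -0.107  72x91 yaw 7 [288 203]
side red 0.334 -0.714  68x104 yaw 55 [320 122]
side red 0.851 -0.651  40x93 yaw -23 [213 121]
side amber 0.398 0.306  88x123 yaw -64 [283 297]
side amber 0.830 0.153  38x55 yaw -1 [162 243]
side amber 0.671 0.129  59x91 yaw 9 [209 242]
side amber 0.924 -0.038  38x55 yaw 1 [155 203]
side amber 0.877 -0.101  39x54 yaw 0 [172 193]
side green 0.723 0.225  50x53 yaw -81 [186 262]
side green 0.924 0.153  38x55 yaw 1 [136 239]
side green 0.877 0.089  37x53 yaw 0 [155 228]
side green 0.441 0.022  57x89 yaw 16 [281 228]
side green 0.830 0.026  38x53 yaw -1 [174 217]
side green -0.310 -1.926  187x501 yaw -9 [427  40]
side blue 0.835 0.504  201x213 yaw 7 [127 347]
side blue 0.924 0.027  38x54 yaw 1 [149 214]
side blue 0.877 -0.036  39x50 yaw 8 [167 204]
side blue 0.830 -0.101  38x53 yaw 3 [184 194]
side violet 0.427 0.150  56x88 yaw -0 [280 256]
side violet 0.877 0.154  39x51
[... 369 characters left out ...]
0.084  40x57 yaw 0 [492 124]
wrist red 0.554 0.050  60x90 yaw -10 [260 133]
wrist amber 0.874 -0.091  30x38 yaw -90 [457 231]
wrist amber 0.920 -0.041  39x56 yaw -0 [483 201]
wrist green 0.828 0.022  39x56 yaw 1 [449 158]
wrist green 0.441 0.021  59x89 yaw 15 [172 156]
wrist green 0.874 0.084  39x57 yaw 0 [472 121]
wrist green 0.921 0.147  37x57 yaw 0 [493  85]
wrist blue 0.828 -0.091  31x40 yaw -90 [435 233]
wrist blue 0.874 -0.042  40x56 yaw 0 [463 201]
wrist blue 0.920 0.021  40x57 yaw 0 [488 163]
wrist violet 0.920 -0.090  27x40 yaw 87 [478 228]
wrist violet 0.828 0.084  39x56 yaw -0 [449 118]
wrist violet 0.874 0.147  39x57 yaw 0 [473  80]
wrist violet 0.427 0.149  59x89 yaw 0 [160  60]
```

Request:
arm_command(targets=[[0.02, 0.24, 0.1, 0], [0.02, 0.24, 0.1, 0], [0.02, 0.24, 0.1, 0], [0.02, 0.24, 0.1, 0], [0.02, 0.24, 0.1, 0], [0.02, 0.24, 0.1, 0]], claw=0)

```text
time: 0.75
tool_pos: [0.5599, 0.1198, 0.255]
ee_rot: [-3.141, 0.001, 1.572]
wrist_force: [-0.3, -0.2, 0.5]
width: 0.0939
finger_force: 0.0
```

```bash
python3 - <<'E'
from h import *
v=grab('wrist'); print(pose()[:3,3]); cv2.imwrite('pics/w1.png',v['im'][...,::-1])
for col in H:
    s={'amber':190,'red':150}.get(col,110)
    for r in rect(v,mask(v['im'],col,s),0.014,400):
        if r[0]<.78: print(col,'%.3f %.3f  %.0fx%.0f yaw %.1f'%r[:5],r[5])
E
```

```text
[0.5597 0.1191 0.2545]
red 0.554 0.051  60x91 yaw -10.3 [252 211]
green 0.441 0.023  59x90 yaw 15.9 [182 225]
green 0.709 0.312  31x61 yaw -22.4 [359  40]
violet 0.427 0.149  59x88 yaw -0.2 [165 146]
```

View pics/w1.png

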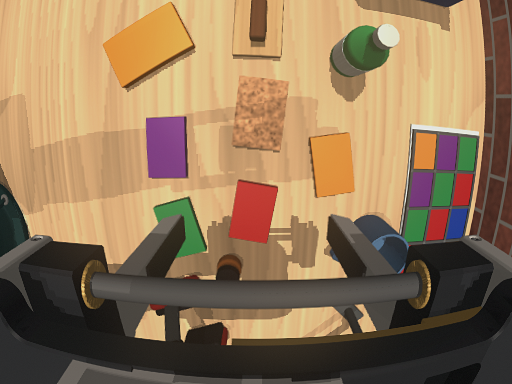

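```bash
python3 - <<'E'
from h import *
import pickle
im=cv2.cvtColor(cv2.imread('pics/w1.png'),cv2.COLOR_BGR2RGB)
T=np.eye(4); T[:3,:3]=Ro.from_euler('xyz',robot.get_obs()['ee_rot']).as_matrix(); T[:3,3]=[.5597,.1191,.2545]
c=robot.camera_info('wrist'); v=dict(n='wrist',c=c,E=T@c['T_tool_cam'],im=im)
for r in rect(v,mask(im,'amber',165,150),0.014,400): print('amber %.3f %.3f  %.0fx%.0f yaw %.1f'%r[:5],r[5])
hsv=cv2.cvtColor(im,cv2.COLOR_RGB2HSV); print('cork',np.median(hsv[85:140,245:275].reshape(-1,3),0),'wood',np.median(hsv[85:140,200:225].reshape(-1,3),0), np.median(hsv[85:140,295:310].reshape(-1,3),0))
bl=cv2.medianBlur(im,7); h=cv2.cvtColor(bl,cv2.COLOR_RGB2HSV)
m=cv2.inRange(h,(5,110,90),(14,255,255)); m[:, :225]=0; m[:,300:]=0; m[:65]=0; m[160:]=0
for r in rect(v,m,0.012,400): print('base %.3f %.3f  %.0fx%.0f yaw %.1f'%r[:5],r[5])
P=plane(v,[(239,76),(288,80),(280,152),(233,147)],.012); print(P, P.mean(0), np.degrees(np.arctan2(*(P[1]-P[0])[::-1])))
P=plane(v,[(233,55),(283,58),(388,36)],.012); print(P)
dk=((hsv[...,2]<90)&(np.indices((384,512))[0]<45)&(abs(np.indices((384,512))[1]-258)<18)).astype(np.uint8)
for r in rect(v,dk,0.038,60): print('handle %.3f %.3f  %.0fx%.0f yaw %.1f'%r[:5],r[5])
E
```

```text
amber 0.827 0.148  40x56 yaw -0.0 [424 150]
amber 0.671 0.122  59x90 yaw 8.4 [332 164]
amber 0.397 0.306  82x124 yaw -63.9 [145  43]
cork [ 13. 134. 191.] wood [ 17. 108. 225.] [ 16. 114. 211.]
base 0.563 0.195  73x103 yaw -7.1 [258 115]
[[0.5356 0.2482]
 [0.6041 0.2428]
 [0.5935 0.1398]
 [0.5266 0.147 ]] [0.5649 0.1944] -4.500233437480094
[[0.5271 0.279 ]
 [0.5972 0.2747]
 [0.758  0.3228]]
```

Request:
arm_command(targets=[[-0.012, -0.14, -0.26, -0.086], [-0.012, -0.14, -0.26, -0.086], [-0.012, -0.14, -0.26, -0.086], [-0.012, -0.14, -0.26, -0.086], [-0.012, -0.14, -0.26, -0.086], [-0.012, -0.14, -0.26, -0.086]])

```text
time: 1.3
tool_pos: [0.5526, 0.0484, 0.1237]
ee_rot: [-3.137, 0.001, 1.387]
wrist_force: [0.0, -0.3, 0.4]
width: 0.094
finger_force: 0.0
```

```bash
cat >> h.py <<'E'
def base(v,z=.012,pic=None,box=(225,65,300,160)):
    bl=cv2.medianBlur(v['im'],7); h=cv2.cvtColor(bl,cv2.COLOR_RGB2HSV)
    m=cv2.inRange(h,(5,110,90),(14,255,255)); k=np.zeros_like(m); x0,y0,x1,y1=box; k[y0:y1,x0:x1]=1
    return [r for r in rect(v,m*k,z,800)]
E
python3 - <<'E'
from h import *
v=grab('wrist'); print(robot.get_obs()['tool_pos'],robot.get_obs()['ee_rot']); cv2.imwrite('pics/w2.png',v['im'][...,::-1])
for col in ['red','green','violet']:
    for r in rect(v,mask(v['im'],col,150 if col=='red' else 110),0.014,400):
        if r[0]<.78: print(col,'%.4f %.4f  %.0fx%.0f yaw %.1f'%r[:5],r[5])
for r in base(v,box=(150,0,400,140)): print('base %.3f %.3f  %.0fx%.0f yaw %.1f'%r[:5],r[5])
E
```

```text
[0.5542 0.0492 0.126 ] [ 3.1413 -0.0004  1.3887]
red 0.4088 -0.1023  49x103 yaw -77.7 [170 322]
red 0.5549 0.0504  60x90 yaw -10.4 [258 184]
green 0.4666 -0.0081  27x53 yaw -34.7 [186 248]
green 0.4353 0.0429  46x60 yaw -73.8 [148 209]
violet 0.4281 0.1493  59x89 yaw -0.3 [122 116]
base 0.565 0.194  70x100 yaw -6.8 [240  44]
```

View pics/w2.png

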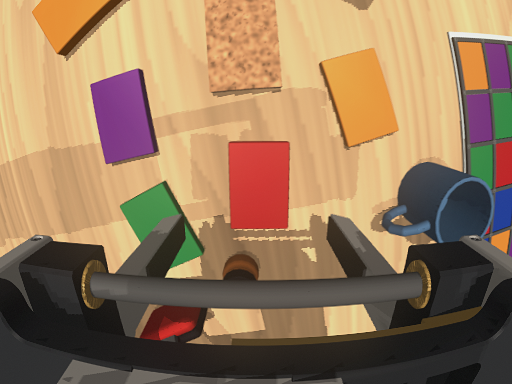

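Request:
arm_command(targets=[[0.002, 0.0, -0.16, 0], [0.002, 0.0, -0.2, 0], [0.002, 0.0, -0.242, 0], [0.002, 0.0, -0.242, 0], [0.002, 0.0, -0.242, 0]])

```text
time: 1.77
tool_pos: [0.556, 0.0505, 0.0062]
ee_rot: [3.14, -0.0, 1.391]
wrist_force: [-0.4, 0.3, 1.0]
width: 0.0942
finger_force: 0.0
```

Request:
arm_command(targets=[[0, 0, 0, 0], [0, 0, 0, 0], [0, 0, 0, 0], [0, 0, 0, 0], [0, 0, 0, 0], [0, 0, 0, 0], [0, 0, 0, 0], [0, 0, 0, 0]], claw=1)

```text
time: 2.43
tool_pos: [0.5552, 0.05, 0.0051]
ee_rot: [3.141, -0.0, 1.391]
wrist_force: [-1.2, -0.1, 4.0]
width: 0.0594
finger_force: 30.0
```

Request:
arm_command(targets=[[0, 0, 0.04, 0], [0, 0, 0.1, 0], [0, 0, 0.16, 0], [0, 0, 0.16, 0]])

```text
time: 2.77
tool_pos: [0.559, 0.05, 0.0908]
ee_rot: [3.13, -0.002, 1.391]
wrist_force: [1.5, 0.8, -0.7]
width: 0.0594
finger_force: 30.0
```

Request:
arm_command(targets=[[0.02, 0.287, 0, 0.03], [0.02, 0.287, 0, 0.03], [0.02, 0.287, 0, 0.03], [0.02, 0.287, 0, 0.03], [0.02, 0.287, 0, 0.03], [0.02, 0.287, -0.06, 0.03], [0.02, 0.287, -0.11, 0.03], [0.02, 0.287, -0.12, 0.03]])

```text
time: 3.43
tool_pos: [0.5606, 0.1918, 0.0179]
ee_rot: [-3.131, 0.005, 1.453]
wrist_force: [-1.1, -0.4, -2.4]
width: 0.0594
finger_force: 30.0
```

Request:
arm_command(targets=[[0, 0, -0.008, 0], [0, 0, -0.013, 0], [0, 0, -0.013, 0], [0, 0, -0.013, 0]])

```text
time: 3.77
tool_pos: [0.5662, 0.1934, 0.0195]
ee_rot: [3.139, -0.001, 1.453]
wrist_force: [0.3, -0.1, -1.4]
width: 0.06
finger_force: 30.0
```

Request:
arm_command(targets=[[0, 0, 0, 0], [0, 0, 0, 0], [0, 0, 0, 0], [0, 0, 0, 0], [0, 0, 0.06, 0], [0, 0, 0.13, 0], [0, 0, 0.2, 0], [0, 0, 0.2, 0]], claw=0)

```text
time: 4.43
tool_pos: [0.5697, 0.1948, 0.1277]
ee_rot: [3.126, -0.006, 1.454]
wrist_force: [1.2, 0.4, 0.9]
width: 0.0938
finger_force: 0.0
```

```bash
python3 - <<'E'
from h import *
v=grab('wrist'); print(robot.get_obs()['tool_pos'],robot.get_obs()['ee_rot']); cv2.imwrite('pics/w3.png',v['im'][...,::-1])
for col,z in [('red',.026),('violet',.014),('amber',.014)]:
    for r in rect(v,mask(v['im'],col,{'red':150,'amber':165}.get(col,110)),z,600):
        if r[0]<.78: print(col,'%.4f %.4f  %.0fx%.0f yaw %.1f'%r[:5],r[5])
E
```

```text
[0.5684 0.1944 0.1243] [ 3.1305 -0.0041  1.4537]
red 0.5655 0.1936  60x89 yaw -6.8 [250 190]
violet 0.4280 0.1586  59x73 yaw -0.2 [127 226]
amber 0.6692 0.1368  60x70 yaw 9.1 [350 217]
amber 0.3988 0.3055  86x128 yaw -63.7 [ 90 107]
```

View pics/w3.png

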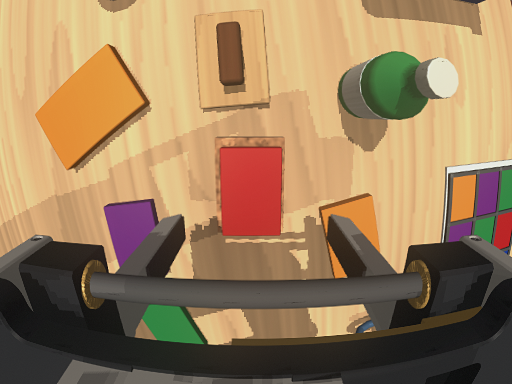

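Request:
arm_command(targets=[[0.212, -0.143, 0, 0.126], [0.212, -0.143, 0, 0.126], [0.212, -0.143, 0, 0.126], [0.212, -0.143, 0, 0.126], [0.212, -0.143, 0, 0.126], [0.212, -0.143, 0, 0.126], [0.212, -0.143, 0, 0.126]])

```text
time: 5.07
tool_pos: [0.6698, 0.1229, 0.1175]
ee_rot: [-3.14, -0.001, 1.718]
wrist_force: [0.2, 0.6, 0.5]
width: 0.0939
finger_force: 0.0
```

```bash
python3 - <<'E'
from h import *
v=grab('wrist'); print(robot.get_obs()['tool_pos'],robot.get_obs()['ee_rot'])
for col,z in [('amber',.014),('red',.026)]:
    for r in rect(v,mask(v['im'],col,{'red':150,'amber':165}.get(col,110)),z,600):
        if r[0]<.78: print(col,'%.4f %.4f  %.0fx%.0f yaw %.1f'%r[:5],r[5])
E
```

```text
[0.6699 0.1231 0.118 ] [-3.1411 -0.0004  1.7187]
amber 0.6726 0.1234  59x90 yaw 9.4 [259 188]
amber 0.3962 0.2766  75x157 yaw 82.7 [47 20]
red 0.5673 0.1928  62x90 yaw -6.7 [160 105]
```

Request:
arm_command(targets=[[0.002, 0.002, -0.08, 0.007], [0.002, 0.002, -0.16, 0.007], [0.002, 0.002, -0.227, 0.007], [0.002, 0.002, -0.227, 0.007], [0.002, 0.002, -0.227, 0.007]])

```text
time: 5.53
tool_pos: [0.671, 0.1242, 0.0047]
ee_rot: [-3.141, -0.0, 1.734]
wrist_force: [-0.1, -0.4, -0.2]
width: 0.0942
finger_force: 0.0
```

Request:
arm_command(targets=[[0, 0, 0, 0], [0, 0, 0, 0], [0, 0, 0, 0], [0, 0, 0, 0], [0, 0, 0, 0], [0, 0, 0, 0], [0, 0, 0, 0]], claw=1)

```text
time: 6.12
tool_pos: [0.6722, 0.1231, 0.0047]
ee_rot: [3.141, -0.0, 1.732]
wrist_force: [0.2, 1.0, 1.4]
width: 0.0598
finger_force: 30.0
```

Request:
arm_command(targets=[[0, 0, 0.05, 0], [0, 0, 0.12, 0], [0, 0, 0.19, 0], [-0.07, 0.05, 0.19, -0.05], [-0.14, 0.1, 0.19, -0.1], [-0.214, 0.141, 0.19, -0.134], [-0.214, 0.141, 0.19, -0.134], [-0.214, 0.141, 0.19, -0.134]])

```text
time: 6.78
tool_pos: [0.5622, 0.1946, 0.0986]
ee_rot: [-3.139, 0.001, 1.455]
wrist_force: [-0.2, -1.0, -1.3]
width: 0.0597
finger_force: 30.0
```

Request:
arm_command(targets=[[0, 0, 0, 0], [0, 0, -0.05, 0], [0, 0, -0.1, 0], [0, 0, -0.125, 0], [0, 0, -0.13, 0], [0, 0, -0.135, 0], [0, 0, -0.135, 0], [0, 0, -0.135, 0]])

```text
time: 7.45
tool_pos: [0.5662, 0.1934, 0.0332]
ee_rot: [3.14, -0.001, 1.451]
wrist_force: [0.2, -1.1, -1.0]
width: 0.0593
finger_force: 30.0
```

Request:
arm_command(targets=[[0, 0, 0, 0], [0, 0, 0, 0], [0, 0, 0, 0], [0, 0, 0, 0], [0, 0, 0.06, 0], [0, 0, 0.12, 0], [0, 0, 0.17, 0], [0, 0, 0.17, 0]], claw=0)

```text
time: 8.12
tool_pos: [0.5688, 0.1945, 0.1246]
ee_rot: [3.129, -0.005, 1.452]
wrist_force: [0.4, 0.0, 2.2]
width: 0.0943
finger_force: 0.0
```

Request:
arm_command(targets=[[-0.07, -0.02, 0, 0.054], [-0.14, -0.044, 0, 0.054], [-0.21, -0.066, 0, 0.054], [-0.274, -0.088, 0, 0.054], [-0.274, -0.088, 0, 0.054], [-0.274, -0.088, 0, 0.054], [-0.274, -0.088, 0, 0.054]])

```text
time: 8.7
tool_pos: [0.4287, 0.1497, 0.1172]
ee_rot: [3.14, -0.0, 1.564]
wrist_force: [-1.4, 0.2, -0.2]
width: 0.0937
finger_force: 0.0
```

```bash
python3 - <<'E'
from h import *
v=grab('wrist'); print(robot.get_obs()['tool_pos'],robot.get_obs()['ee_rot'])
for col,z in [('amber',.040),('violet',.014),('green',.014)]:
    for r in rect(v,mask(v['im'],col,{'red':150,'amber':165}.get(col,110)),z,600):
        if r[0]<.78: print(col,'%.4f %.4f  %.0fx%.0f yaw %.1f'%r[:5],r[5])
E
```

```text
[0.4292 0.1498 0.1174] [ 3.1399 -0.0004  1.5645]
amber 0.5632 0.1935  63x89 yaw -6.5 [397 148]
amber 0.3977 0.2963  77x105 yaw -64.0 [222  39]
violet 0.4270 0.1498  59x89 yaw -0.4 [254 187]
green 0.4471 -0.0028  37x59 yaw -75.3 [271 317]
green 0.4316 0.0612  24x61 yaw 89.4 [259 272]
```

Request:
arm_command(targets=[[0, 0, -0.08, 0], [0, 0, -0.16, 0], [0, 0, -0.225, 0], [0, 0, -0.225, 0], [0, 0, -0.225, 0]])

```text
time: 9.17
tool_pos: [0.4288, 0.1497, 0.0039]
ee_rot: [-3.14, 0.0, 1.564]
wrist_force: [-0.3, 0.2, 0.2]
width: 0.0936
finger_force: 0.0
```

Request:
arm_command(targets=[[0, 0, 0, 0], [0, 0, 0, 0], [0, 0, 0, 0], [0, 0, 0, 0], [0, 0, 0, 0], [0, 0, 0, 0], [0, 0, 0, 0]], claw=1)

```text
time: 9.75
tool_pos: [0.428, 0.1495, 0.0048]
ee_rot: [3.141, -0.0, 1.565]
wrist_force: [-1.2, -0.3, 1.3]
width: 0.0597
finger_force: 30.0
```

Request:
arm_command(targets=[[0, 0, 0.05, 0], [0, 0, 0.12, 0], [0, 0, 0.2, 0], [0.07, 0.02, 0.2, -0.03], [0.14, 0.044, 0.2, -0.054], [0.21, 0.066, 0.2, -0.054], [0.274, 0.088, 0.2, -0.054], [0.274, 0.088, 0.2, -0.054]])

```text
time: 10.42
tool_pos: [0.5691, 0.1946, 0.1015]
ee_rot: [-3.142, -0.0, 1.451]
wrist_force: [0.3, 0.1, -2.0]
width: 0.0597
finger_force: 30.0
```

Request:
arm_command(targets=[[0, 0, 0, 0], [0, 0, 0, 0], [0, 0, -0.05, 0], [0, 0, -0.1, 0], [0, 0, -0.11, 0], [0, 0, -0.117, 0], [0, 0, -0.117, 0], [0, 0, -0.117, 0]])

```text
time: 11.08
tool_pos: [0.5656, 0.1936, 0.0477]
ee_rot: [3.139, -0.001, 1.451]
wrist_force: [-0.3, -0.1, -1.5]
width: 0.0598
finger_force: 30.0
```

Request:
arm_command(targets=[[0, 0, 0, 0], [0, 0, 0, 0], [0, 0, 0, 0], [0, 0, 0, 0], [0, 0, 0.06, 0], [0, 0, 0.12, 0], [0, 0, 0.19, 0], [0, 0, 0.19, 0]], claw=0)

```text
time: 11.75
tool_pos: [0.5693, 0.1946, 0.1503]
ee_rot: [3.127, -0.005, 1.452]
wrist_force: [1.1, -0.1, 1.5]
width: 0.0936
finger_force: 0.0
```

Request:
arm_command(targets=[[-0.05, -0.07, 0, 0.05], [-0.1, -0.14, 0, 0.1], [-0.15, -0.21, 0, 0.15], [-0.2, -0.28, 0, 0.187], [-0.248, -0.344, 0, 0.187], [-0.248, -0.344, 0, 0.187], [-0.248, -0.344, 0, 0.187], [-0.248, -0.344, 0, 0.187]])

```text
time: 12.42
tool_pos: [0.4416, 0.0217, 0.1415]
ee_rot: [3.14, -0.0, 1.842]
wrist_force: [0.1, -0.1, 0.1]
width: 0.0938
finger_force: 0.0
```

```bash
python3 - <<'E'
from h import *
v=grab('wrist'); print(robot.get_obs()['tool_pos'],robot.get_obs()['ee_rot'])
for col,z in [('violet',.054),('green',.014)]:
    for r in rect(v,mask(v['im'],col,{'red':150,'amber':165}.get(col,110)),z,600):
        if r[0]<.78: print(col,'%.4f %.4f  %.0fx%.0f yaw %.1f'%r[:5],r[5])
s=grab('side')
a=np.hstack([cv2.resize(s['im'][120:260,200:360],(548,480)),]); cv2.imwrite('pics/s4.png',a[...,::-1])
E
```

```text
[0.4418 0.0221 0.1414] [ 3.1401 -0.0002  1.8433]
violet 0.5647 0.1931  59x89 yaw -6.8 [420  65]
green 0.4400 0.0222  59x88 yaw 15.5 [254 182]
```

View pics/s4.png

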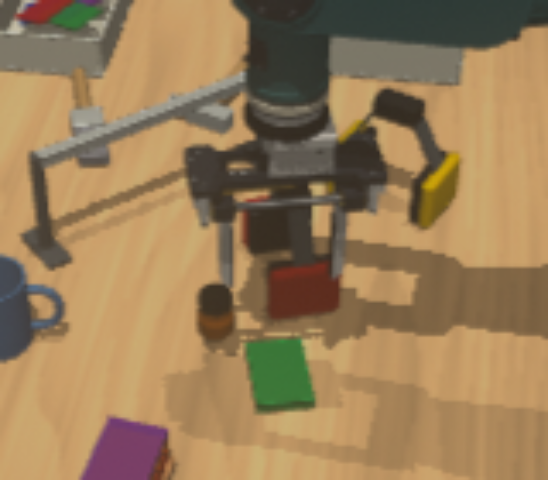

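Request:
arm_command(targets=[[0, 0, -0.08, 0], [0, 0, -0.16, 0], [0, 0, -0.22, 0], [0, 0, -0.273, 0], [0, 0, -0.273, 0], [0, 0, -0.273, 0]])

```text
time: 13.02
tool_pos: [0.4413, 0.0227, 0.0036]
ee_rot: [-3.14, -0.001, 1.845]
wrist_force: [0.7, -0.4, 0.7]
width: 0.094
finger_force: 0.0
```

Request:
arm_command(targets=[[0, 0, 0, 0], [0, 0, 0, 0], [0, 0, 0, 0], [0, 0, 0, 0], [0, 0, 0, 0], [0, 0, 0, 0], [0, 0, 0, 0]], claw=1)

```text
time: 13.6
tool_pos: [0.441, 0.0215, 0.0048]
ee_rot: [3.141, 0.0, 1.843]
wrist_force: [-0.5, 0.4, 0.6]
width: 0.0591
finger_force: 30.0
```

Request:
arm_command(targets=[[0, 0, 0.06, 0], [0, 0, 0.14, 0], [0, 0, 0.22, 0], [0.06, 0.08, 0.22, -0.05], [0.12, 0.16, 0.22, -0.1], [0.18, 0.24, 0.22, -0.15], [0.22, 0.31, 0.22, -0.187], [0.248, 0.343, 0.22, -0.187]])

```text
time: 14.27
tool_pos: [0.5633, 0.1919, 0.1138]
ee_rot: [-3.141, 0.0, 1.449]
wrist_force: [1.0, -1.9, -1.9]
width: 0.0597
finger_force: 30.0
```

Request:
arm_command(targets=[[0, 0, 0, 0], [0, 0, 0, 0], [0, 0, -0.05, 0], [0, 0, -0.09, 0], [0, 0, -0.1, 0], [0, 0, -0.109, 0], [0, 0, -0.109, 0], [0, 0, -0.109, 0]])

```text
time: 14.93
tool_pos: [0.5637, 0.1898, 0.0614]
ee_rot: [3.139, -0.001, 1.451]
wrist_force: [0.3, 1.1, -1.7]
width: 0.0599
finger_force: 30.0
```

Request:
arm_command(targets=[[0, 0, 0, 0], [0, 0, 0, 0], [0, 0, 0, 0], [0, 0, 0, 0], [0, 0, 0.06, 0], [0, 0, 0.12, 0], [0, 0, 0.18, 0], [0, 0, 0.18, 0]], claw=0)

```text
time: 15.6
tool_pos: [0.5669, 0.1913, 0.1584]
ee_rot: [3.128, -0.005, 1.452]
wrist_force: [1.0, -0.5, 1.0]
width: 0.0941
finger_force: 0.0
```

```bash
python3 - <<'E'
from h import *
v=grab('wrist'); print(robot.get_obs()['tool_pos'],robot.get_obs()['ee_rot'])
for col,z in [('green',.068)]:
    for r in rect(v,mask(v['im'],col),z,600):
        if r[0]<.78: print(col,'%.4f %.4f  %.0fx%.0f yaw %.1f'%r[:5],r[5])
cv2.imwrite('pics/w5.png',v['im'][...,::-1])
s=grab('side'); print(plane(s,[(279,213),(299,211)],0))
E
```

```text
[0.5658 0.191  0.1553] [ 3.132  -0.0035  1.4516]
green 0.5632 0.1884  59x83 yaw -7.3 [246 195]
green 0.6966 0.2889  40x57 yaw -21.3 [379  79]
[[ 0.459  -0.0668]
 [ 0.387  -0.0885]]
```

View pics/w5.png

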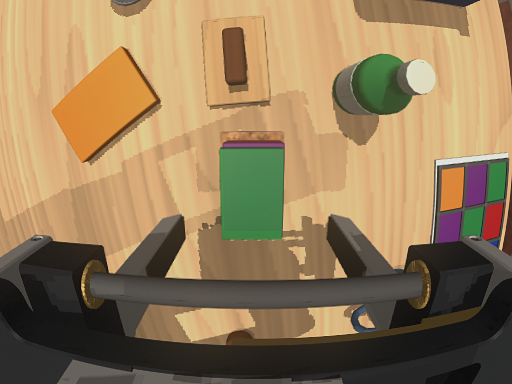

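Request:
arm_command(targets=[[0, 0, -0.08, 0], [0, 0, -0.16, 0], [0, 0, -0.182, 0], [0, 0, -0.182, 0], [0, 0, -0.182, 0]])

```text
time: 16.12
tool_pos: [0.5623, 0.1901, 0.058]
ee_rot: [-3.139, 0.001, 1.451]
wrist_force: [1.1, 1.0, 0.2]
width: 0.0942
finger_force: 0.0
```

Request:
arm_command(targets=[[0, 0, 0, 0], [0, 0, 0, 0], [0, 0, 0, 0], [0, 0, 0, 0], [0, 0, 0, 0], [0, 0, 0, 0], [0, 0, 0, 0]], claw=1)

```text
time: 16.7
tool_pos: [0.5636, 0.1904, 0.0599]
ee_rot: [3.14, -0.001, 1.451]
wrist_force: [-0.4, 1.0, 2.9]
width: 0.0596
finger_force: 30.0
```

Request:
arm_command(targets=[[0, 0, 0.01, 0], [0.002, 0.007, 0.012, 0], [0.002, 0.007, 0.012, 0], [0.002, 0.007, 0.012, 0], [0.002, 0.007, 0.006, 0], [0.002, 0.007, 0.002, 0], [0.002, 0.007, 0.002, 0], [0.002, 0.007, 0.002, 0]])

```text
time: 17.37
tool_pos: [0.5638, 0.1938, 0.06]
ee_rot: [-3.141, 0.0, 1.451]
wrist_force: [-0.2, -0.2, 1.0]
width: 0.0595
finger_force: 30.0
```

Request:
arm_command(targets=[[0, 0, 0, 0], [0, 0, 0, 0], [0, 0, 0, 0], [0, 0, 0, 0], [0, 0, 0.06, 0], [0, 0, 0.12, 0], [0, 0, 0.18, 0], [0, 0, 0.18, 0]], claw=0)

```text
time: 18.03
tool_pos: [0.5678, 0.1947, 0.1581]
ee_rot: [3.129, -0.005, 1.451]
wrist_force: [0.9, -1.1, 1.3]
width: 0.0941
finger_force: 0.0
```

Request:
arm_command(targets=[[0, 0.06, 0, 0], [0, 0.12, 0, 0], [0, 0.12, 0, 0], [0, 0.12, 0, 0], [0, 0.12, 0, 0]])

```text
time: 18.45
tool_pos: [0.5639, 0.2533, 0.1494]
ee_rot: [-3.141, 0.001, 1.452]
wrist_force: [-0.1, -0.8, -0.5]
width: 0.0935
finger_force: 0.0
```

```bash
python3 - <<'E'
from h import *
v=grab('wrist'); print(robot.get_obs()['tool_pos'],robot.get_obs()['ee_rot'])
for col,z in [('green',.068)]:
    for r in rect(v,mask(v['im'],col),z,600):
        if r[0]<.78: print(col,'%.4f %.4f  %.0fx%.0f yaw %.1f'%r[:5],r[5])
cv2.imwrite('pics/w6.png',v['im'][...,::-1])
E
```

```text
[0.5639 0.2529 0.1495] [-3.1412  0.001   1.4509]
green 0.5642 0.2015  59x72 yaw -7.1 [261 244]
green 0.7005 0.2850  45x59 yaw -45.7 [396 149]
```

View pics/w6.png

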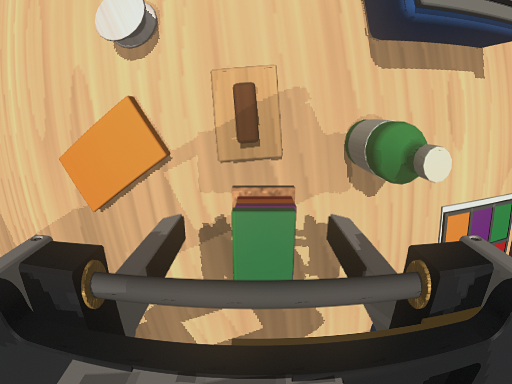

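```bash
python3 - <<'E'
from h import *
im=cv2.imread('pics/w6.png')[...,::-1].copy(); v=dict(n='wrist',c=robot.camera_info('wrist'),im=im)
v['E']=pose()@v['c']['T_tool_cam']; print(pose()[:3,3])
P=plane(v,[(211,72),(276,66),(282,157),(218,162)],.012); print(P,P.mean(0),np.linalg.norm(P-np.roll(P,1,0),axis=1))
for a,b in [(0,1),(3,2)]: print(np.degrees(np.arctan2(*(P[b]-P[a])[::-1])))
for a,b in [(3,0),(2,1)]: print(np.degrees(np.arctan2(*(P[b]-P[a])[::-1]))-90)
g=cv2.cvtColor(im,cv2.COLOR_RGB2HSV)[...,2]; m=np.zeros_like(g); m[75:155,225:270]=(g[75:155,225:270]<130)*255
for r in rect(v,m,0.038,100): print('handle %.4f %.4f  %.0fx%.0f yaw %.1f'%r[:5],r[5])
c=cv2.findContours(m,0,2)[0]; print([cv2.boundingRect(x) for x in c])
print('bottle',plane(v,[(345,150),(352,170)],0))
E
```

```text
[0.5639 0.2529 0.1495]
[[0.5308 0.3775]
 [0.5995 0.375 ]
 [0.5947 0.2773]
 [0.5256 0.2802]] [0.5626 0.3275] [0.0974 0.0687 0.0979 0.0692]
-2.0406869855947747
-2.4295482431236164
-3.084219158309395
-2.8185261019604297
handle 0.5630 0.3265  22x63 yaw -2.5 [246 114]
[(233, 83, 27, 65)]
bottle [[0.6687 0.2759]
 [0.6758 0.2517]]
```

Request:
arm_command(targets=[[-0.002, 0.08, 0, 0.035], [-0.002, 0.148, 0, 0.035], [-0.002, 0.148, -0.08, 0.035], [-0.002, 0.148, -0.16, 0.035], [-0.002, 0.148, -0.23, 0.035], [-0.002, 0.148, -0.267, 0.035], [-0.002, 0.148, -0.267, 0.035], [-0.002, 0.148, -0.267, 0.035]])

```text
time: 19.17
tool_pos: [0.5625, 0.3263, 0.0153]
ee_rot: [-3.139, 0.002, 1.523]
wrist_force: [0.7, 0.1, 0.4]
width: 0.0938
finger_force: 0.0
```

Request:
arm_command(targets=[[0, 0, 0, 0], [0, 0, 0, 0], [0, 0, 0, 0], [0, 0, 0, 0], [0, 0, 0, 0], [0, 0, 0, 0], [0, 0, 0, 0], [0, 0, 0, 0]], claw=1)

```text
time: 19.83
tool_pos: [0.563, 0.3278, 0.0165]
ee_rot: [3.142, 0.0, 1.525]
wrist_force: [0.5, -0.0, -0.1]
width: 0.0439
finger_force: 0.0
```

Request:
arm_command(targets=[[0, 0, 0.05, 0], [0, 0, 0.12, 0], [0, 0, 0.19, 0], [0, 0, 0.248, 0], [0, 0, 0.248, 0]])

```text
time: 20.25
tool_pos: [0.5666, 0.3296, 0.1495]
ee_rot: [3.128, -0.007, 1.525]
wrist_force: [0.4, 0.9, 2.3]
width: 0.0108
finger_force: 0.0
```

Request:
arm_command(targets=[[0.004, -0.07, 0, -0.035], [0.004, -0.14, 0, -0.035], [0.004, -0.21, 0, -0.035], [0.004, -0.266, 0, -0.035], [0.004, -0.266, 0, -0.035], [0.004, -0.266, 0, -0.035], [0.004, -0.266, 0, -0.035]])

```text
time: 20.83
tool_pos: [0.5648, 0.1952, 0.1399]
ee_rot: [-3.141, -0.0, 1.451]
wrist_force: [0.6, -0.3, -0.5]
width: 0.0004
finger_force: 0.0
```

Request:
arm_command(targets=[[0, 0, -0.05, 0], [0, 0, -0.09, 0], [0, 0, -0.1, 0], [0, 0, -0.109, 0], [0, 0, -0.109, 0], [0, 0, -0.109, 0]])

```text
time: 21.33
tool_pos: [0.5655, 0.1955, 0.0868]
ee_rot: [3.14, -0.0, 1.452]
wrist_force: [0.2, 0.8, 0.1]
width: 0.0007
finger_force: 0.0
```

Request:
arm_command(targets=[[0, 0, 0.07, 0], [0, 0, 0.128, 0], [0, 0.07, 0.128, 0], [0, 0.116, 0.128, 0], [0, 0.116, 0.128, 0], [0, 0.116, 0.128, 0], [0, 0.116, 0.128, 0], [0, 0.116, 0.128, 0]], claw=0)

```text
time: 22.0
tool_pos: [0.5652, 0.2519, 0.1502]
ee_rot: [3.141, 0.0, 1.451]
wrist_force: [-0.5, -0.7, 0.0]
width: 0.0503
finger_force: 0.0
```

```bash
python3 - <<'E'
from h import *
v=grab('wrist'); print(robot.get_obs()['tool_pos'],robot.get_obs()['ee_rot'])
im=v['im']; cv2.imwrite('pics/w7.png',im[...,::-1])
for r in rect(v,mask(im,'green'),.068,600): print('green','%.4f %.4f  %.0fx%.0f yaw %.1f'%r[:5],r[5])
g=cv2.cvtColor(im,cv2.COLOR_RGB2HSV)[...,2]; m=np.zeros_like(g); m[75:155,225:270]=(g[75:155,225:270]<130)*255
for r in rect(v,m,0.038,100): print('handle %.4f %.4f  %.0fx%.0f yaw %.1f'%r[:5],r[5])
E
```

```text
[0.5651 0.2518 0.1501] [3.1414 0.0004 1.4503]
green 0.5641 0.2008  59x74 yaw -7.1 [261 244]
green 0.7002 0.2851  46x58 yaw -44.6 [394 147]
handle 0.5630 0.3269  23x63 yaw -2.4 [244 113]
```

Request:
arm_command(targets=[[-0.004, 0.08, 0, 0.035], [-0.004, 0.15, 0, 0.035], [-0.004, 0.15, 0, 0.035], [-0.004, 0.15, 0, 0.035], [-0.004, 0.15, 0, 0.035]])

```text
time: 22.47
tool_pos: [0.5631, 0.3267, 0.1498]
ee_rot: [-3.141, 0.001, 1.524]
wrist_force: [0.4, -0.8, -0.2]
width: 0.0878
finger_force: 0.0
```

Request:
arm_command(targets=[[0, 0, -0.08, 0], [0, 0, -0.16, 0], [0, 0, -0.23, 0], [0, 0, -0.268, 0], [0, 0, -0.268, 0], [0, 0, -0.268, 0]])

```text
time: 22.97
tool_pos: [0.5626, 0.3259, 0.015]
ee_rot: [-3.139, 0.002, 1.523]
wrist_force: [-0.3, -0.4, 0.7]
width: 0.094
finger_force: 0.0
```

Request:
arm_command(targets=[[0, 0, 0, 0], [0, 0, 0, 0], [0, 0, 0, 0], [0, 0, 0, 0], [0, 0, 0, 0], [0, 0, 0, 0], [0, 0, 0, 0], [0, 0, 0, 0]], claw=1)

```text
time: 23.63
tool_pos: [0.5629, 0.3278, 0.016]
ee_rot: [3.142, 0.0, 1.525]
wrist_force: [-0.2, 0.2, -0.1]
width: 0.0439
finger_force: 0.0
```

Request:
arm_command(targets=[[0, 0, 0, 0], [0, 0, 0, 0], [0, 0, 0, 0], [0, 0, 0, 0], [0, 0, 0, 0], [0, 0, 0, 0], [0, 0, 0, 0], [0, 0, 0, 0]])

```text
time: 24.3
tool_pos: [0.5629, 0.3277, 0.0159]
ee_rot: [-3.141, 0.0, 1.525]
wrist_force: [-0.5, 0.3, -1.3]
width: 0.0216
finger_force: 30.0
```

Request:
arm_command(targets=[[0, 0, 0.05, 0], [0, 0, 0.12, 0], [0, 0, 0.19, 0], [0, 0, 0.248, 0], [0, 0, 0.248, 0]])

```text
time: 24.72
tool_pos: [0.5666, 0.3295, 0.149]
ee_rot: [3.128, -0.007, 1.525]
wrist_force: [0.0, -0.0, 0.0]
width: 0.0221
finger_force: 30.0
```

Request:
arm_command(targets=[[0.003, -0.07, 0, -0.035], [0.003, -0.14, 0, -0.035], [0.003, -0.21, 0, -0.035], [0.003, -0.267, 0, -0.035], [0.003, -0.267, 0, -0.035], [0.003, -0.267, 0, -0.035], [0.003, -0.267, 0, -0.035]])

```text
time: 25.3
tool_pos: [0.5642, 0.1945, 0.1391]
ee_rot: [-3.14, -0.0, 1.451]
wrist_force: [0.3, 0.2, -1.5]
width: 0.0217
finger_force: 30.0
```

Request:
arm_command(targets=[[0, 0, -0.05, 0], [0, 0, -0.09, 0], [0, 0, -0.1, 0], [0, 0, -0.107, 0], [0, 0, -0.109, 0], [0, 0, -0.109, 0], [0, 0, -0.109, 0]])

```text
time: 25.88
tool_pos: [0.5654, 0.1948, 0.0869]
ee_rot: [3.139, -0.001, 1.452]
wrist_force: [0.3, 0.2, -1.0]
width: 0.0223
finger_force: 30.0
```

```bash
python3 - <<'E'
from h import *
v=grab('wrist'); s=grab('side'); o=robot.get_obs(); print(o['tool_pos'],o['ee_rot'],o['wrist_force'])
a=np.hstack([cv2.resize(v['im'][120:300,170:350],(400,400)),cv2.resize(s['im'][190:300,190:300],(400,400))]); cv2.imwrite('pics/c8.png',a[...,::-1])
E
```

```text
[0.5653 0.1946 0.0869] [ 3.1392 -0.0009  1.4516] [-0.3329 -0.6187 -1.3814]
```

View pics/c8.png

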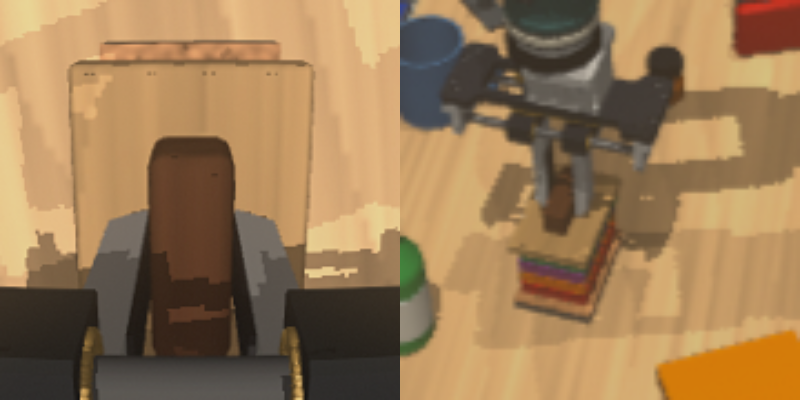

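Request:
arm_command(targets=[[0, 0, 0, 0], [0, 0, 0, 0], [0, 0, 0, 0], [0, 0, 0, 0], [0, 0, 0, 0], [0, 0, 0.02, 0], [0, 0, 0.08, 0], [0, 0, 0.14, 0]], claw=0)

```text
time: 26.65
tool_pos: [0.5633, 0.1939, 0.1549]
ee_rot: [-3.138, 0.002, 1.451]
wrist_force: [0.2, 0.4, 0.0]
width: 0.0719
finger_force: 0.0
```

Request:
arm_command(targets=[[0, 0, 0.07, 0], [0, 0, 0.13, 0], [0, 0, 0.19, 0], [0, 0, 0.19, 0], [0, 0, 0.19, 0]])

```text
time: 27.07
tool_pos: [0.5656, 0.1945, 0.254]
ee_rot: [3.135, -0.002, 1.451]
wrist_force: [-0.0, -0.2, 0.1]
width: 0.094
finger_force: 0.0
```

```bash
python3 - <<'E'
from h import *
v=grab('wrist'); o=robot.get_obs(); print(o['tool_pos'],o['ee_rot'])
cv2.imwrite('pics/w9.png',v['im'][...,::-1])
im=v['im']
g=cv2.cvtColor(im,cv2.COLOR_RGB2HSV); m=np.zeros_like(g[...,2]); s=np.s_[130:260,215:300]; m[s]=(g[s][...,2]<125)*255
for r in rect(v,m,0.106,100): print('handle %.4f %.4f  %.0fx%.0f yaw %.1f'%r[:5],r[5])
E
```

```text
[0.5647 0.1943 0.2513] [ 3.1399 -0.0006  1.4514]
handle 0.5650 0.1976  22x61 yaw -6.9 [254 177]
```

Request:
arm_command(targets=[[-0.03, -0.08, 0, 0.05], [-0.06, -0.16, 0, 0.1], [-0.09, -0.24, 0, 0.15], [-0.12, -0.32, 0, 0.2], [-0.15, -0.4, 0, 0.2], [-0.18, -0.48, 0, 0.2], [-0.21, -0.56, 0, 0.2], [-0.24, -0.64, 0, 0.2]])

```text
time: 27.78
tool_pos: [0.4454, -0.119, 0.2481]
ee_rot: [-3.138, -0.003, 1.871]
wrist_force: [1.1, 0.2, 0.1]
width: 0.0941
finger_force: 0.0
```

Request:
arm_command(targets=[[0, -0.03, 0, 0], [0, -0.03, 0, 0], [0, -0.03, 0, 0], [0, -0.03, 0, 0], [0, -0.03, 0, 0]])

```text
time: 28.2
tool_pos: [0.4475, -0.1316, 0.2497]
ee_rot: [-3.141, -0.001, 1.872]
wrist_force: [0.2, 0.4, 1.1]
width: 0.0942
finger_force: 0.0
```

```bash
python3 - <<'E'
from h import *
v=grab('wrist'); o=robot.get_obs(); print(o['tool_pos'],o['ee_rot'])
s=grab('side'); np.save('v10.npy',v['E'])
cv2.imwrite('pics/w10.png',v['im'][...,::-1]);cv2.imwrite('pics/s10.png',s['im'][...,::-1])
E
```

```text
[ 0.4476 -0.1315  0.2499] [-3.141  -0.001   1.8725]
```

View pics/w10.png

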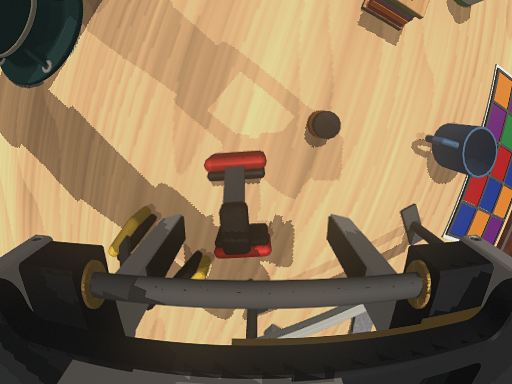

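```bash
python3 - <<'E'
from h import *
im=cv2.imread('pics/w10.png')[...,::-1].copy(); v=dict(n='wrist',c=robot.camera_info('wrist'),im=im,E=np.load('v10.npy'))
g=im.max(2)
for r in range(160,264,4):
    row=g[r,205:285]; d=np.where(row<75)[0]+205; e=np.where(row<45)[0]+205
    print(r,(d.min(),d.max(),len(d)) if len(d) else '', (e.min(),e.max(),len(e)) if len(e) else '', im[r,234])
for z in (0.066,):
  for r in rect(v,mask(im,'red',150),z,60): print('%.4f %.4f  %.0fx%.0f yaw %.1f'%r[:5],r[5])
c=cv2.findContours(mask(im,'red',150),0,2)[0]; print([cv2.boundingRect(x) for x in c])
E
```

```text
160   [179  61  47]
164   [185  65  52]
168 (np.int64(262), np.int64(263), 2)  [81 73 63]
172 (np.int64(209), np.int64(264), 23)  [81 72 63]
176 (np.int64(208), np.int64(263), 33)  [81 72 63]
180 (np.int64(210), np.int64(218), 9)  [80 71 62]
184   [79 71 62]
188   [79 71 62]
192   [78 71 63]
196 (np.int64(224), np.int64(224), 1)  [78 71 62]
200 (np.int64(224), np.int64(243), 2)  [78 71 61]
204 (np.int64(223), np.int64(245), 23)  [55 43 32]
208 (np.int64(221), np.int64(247), 27)  [61 49 40]
212 (np.int64(220), np.int64(247), 28) (np.int64(247), np.int64(247), 1) [61 51 40]
216 (np.int64(220), np.int64(247), 28)  [60 49 39]
220 (np.int64(220), np.int64(247), 28)  [59 50 40]
224 (np.int64(221), np.int64(265), 43)  [58 49 39]
228 (np.int64(220), np.int64(267), 48) (np.int64(220), np.int64(220), 1) [57 48 38]
232 (np.int64(218), np.int64(267), 50) (np.int64(219), np.int64(220), 2) [49 38 29]
236 (np.int64(217), np.int64(268), 52) (np.int64(217), np.int64(219), 3) [49 40 31]
240 (np.int64(216), np.int64(268), 53) (np.int64(216), np.int64(221), 5) [56 47 38]
244 (np.int64(215), np.int64(266), 52) (np.int64(216), np.int64(223), 2) [47 37 29]
248 (np.int64(223), np.int64(250), 28) (np.int64(223), np.int64(249), 4) [46 35 27]
252 (np.int64(224), np.int64(248), 25) (np.int64(225), np.int64(247), 10) [45 37 28]
256   [111  35  28]
260   [149 116  82]
0.4607 -0.2373  19x77 yaw -67.6 [242 252]
0.7760 -0.0470  35x47 yaw -0.6 [475 189]
0.4166 -0.1231  22x76 yaw -68.7 [235 160]
0.8167 0.0088  35x50 yaw 0.4 [500 163]
[(214, 243, 57, 15), (464, 177, 23, 28), (204, 151, 62, 21), (492, 147, 19, 33)]
```

```bash
python3 - <<'E'
from h import *
im=cv2.imread('pics/w10.png')[...,::-1].copy(); v=dict(n='wrist',c=robot.camera_info('wrist'),im=im,E=np.load('v10.npy'))
print(v['E'][:3,3]); a=np.radians(-68.9); u=np.array([np.cos(a),np.sin(a)])
F=plane(v,[(234,202),(221,208),(247,208),(220,220),(247,220),(224,252),(249,252),(236,257)],.14); print(F, F[0]+.028*u)
s=dict(n='side',c=robot.camera_info('side'),im=cv2.imread('pics/s10.png')[...,::-1].copy()); s['E']=s['c']['extrinsics']
for col in ['yellow','red']:
  m=mask(s['im'],col,130); m[:130]=0; m[225:]=0; m[:,:245]=0
  for r in rect(s,m,.066,20): print(col,'%.4f %.4f  %.0fx%.0f yaw %.1f'%r[:5],r[5])
cv2.imwrite('pics/c11.png',np.hstack([cv2.resize(s['im'][130:240,180:350],(510,330),interpolation=2),cv2.resize(im[140:265,190:290],(264,330),interpolation=2)])[...,::-1])
E
```

```text
[ 0.4264 -0.064   0.4285]
[[ 0.4303 -0.1513]
 [ 0.4193 -0.1615]
 [ 0.4447 -0.1535]
 [ 0.4218 -0.1744]
 [ 0.4484 -0.1659]
 [ 0.4354 -0.2086]
 [ 0.461  -0.2004]
 [ 0.4494 -0.2104]] [ 0.4404 -0.1774]
yellow 0.2900 -0.2684  14x77 yaw -24.2 [328 169]
yellow 0.4131 -0.2883  17x64 yaw -9.1 [298 164]
red 0.4135 -0.0916  70x85 yaw 6.7 [292 196]
```

View pics/c11.png

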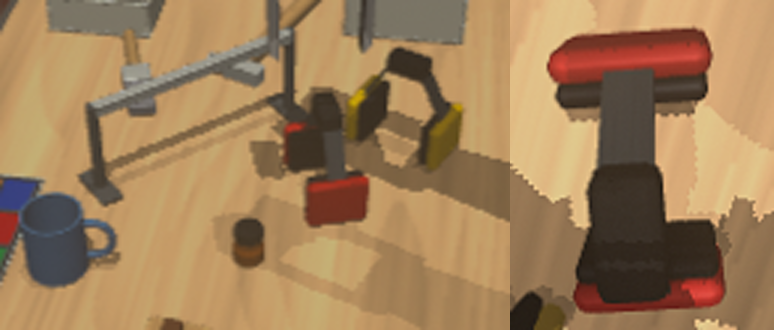

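```bash
python3 - <<'E'
from h import *
s=dict(n='side',c=robot.camera_info('side')); s['E']=s['c']['extrinsics']
P=plane(s,[(210.5,165.5),(276.7,142)],.135); print(P,P.mean(0),np.linalg.norm(P[1]-P[0]),np.degrees(np.arctan2(*(P[1]-P[0])[::-1])))
print(plane(s,[(213.3,192.3),(276.7,166)],0))
print('yellow pad', plane(s,[(180+408/3,130+65/3)],.126))
E
```

```text
[[ 0.7262 -0.1408]
 [ 0.504  -0.3309]] [ 0.6151 -0.2359] 0.29241991550346635 -139.4421400055038
[[ 0.7287 -0.1461]
 [ 0.5047 -0.3529]]
yellow pad [[ 0.3461 -0.2991]]
```

Request:
arm_command(targets=[[0.07, -0.05, 0.1, 0.05], [0.14, -0.1, 0.1, 0.1], [0.21, -0.15, 0.1, 0.15], [0.28, -0.2, 0.1, 0.196], [0.3, -0.22, 0.1, 0.196], [0.3, -0.22, 0.1, 0.196], [0.3, -0.22, 0.1, 0.196], [0.3, -0.22, 0.1, 0.196]])

```text
time: 28.97
tool_pos: [0.5975, -0.2417, 0.3]
ee_rot: [-3.141, -0.002, 2.282]
wrist_force: [-0.2, 0.7, 0.5]
width: 0.0939
finger_force: 0.0
```

```bash
python3 - <<'E'
from h import *
v=grab('wrist'); o=robot.get_obs(); print(o['tool_pos'],o['ee_rot']); np.save('v12.npy',v['E'])
cv2.imwrite('pics/w12.png',v['im'][...,::-1])
E
```

```text
[ 0.5972 -0.2415  0.3015] [3.141  0.0006 2.2821]
```

View pics/w12.png

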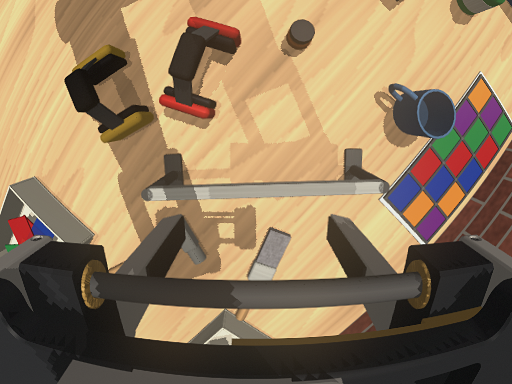

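```bash
python3 - <<'E'
from h import *
im=cv2.imread('pics/w12.png')[...,::-1].copy(); v=dict(n='wrist',c=robot.camera_info('wrist'),im=im,E=np.load('v12.npy'))
h=cv2.cvtColor(im,cv2.COLOR_RGB2HSV)
U=[];L=[]
for c in range(165,380,15):
    r=np.where((h[172:208,c,1]<70)&(h[172:208,c,2]>110))[0]+172
    U.append((c,r.min()-.5));L.append((c,r.max()+.5)); 
print([(u[0],u[1],l[1]) for u,l in zip(U,L)])
for Q in (U,L):
    P=plane(v,Q,.135); vx,vy,x0,y0=cv2.fitLine((P*1000).astype(np.float32),cv2.DIST_HUBER,0,.01,.01).ravel(); print('line through',x0,y0,'ang',np.degrees(np.arctan2(vy,vx)), 'y at 615:',y0+(615-x0)*vy/vx)
print('ends',plane(v,[(143,193),(388,186)],.135))
for col in ['yellow','red']:
  m=mask(im,col,130); m[150:]=0; m[:,260:]=0
  for r in rect(v,m,.066,40): print(col,'%.4f %.4f  %.0fx%.0f yaw %.1f'%r[:5],r[5])
print('v row profile col 270',h[172:208,270,2],h[172:208,270,1])
E
```

```text
[(165, np.float64(188.5), np.float64(199.5)), (180, np.float64(187.5), np.float64(199.5)), (195, np.float64(184.5), np.float64(198.5)), (210, np.float64(185.5), np.float64(198.5)), (225, np.float64(183.5), np.float64(198.5)), (240, np.float64(184.5), np.float64(197.5)), (255, np.float64(182.5), np.float64(197.5)), (270, np.float64(183.5), np.float64(196.5)), (285, np.float64(181.5), np.float64(196.5)), (300, np.float64(182.5), np.float64(195.5)), (315, np.float64(180.5), np.float64(195.5)), (330, np.float64(181.5), np.float64(194.5)), (345, np.float64(181.5), np.float64(194.5)), (360, np.float64(180.5), np.float64(193.5)), (375, np.float64(180.5), np.float64(193.5))]
line through 635.5016 -216.77844 ang 42.84163 y at 615: -235.7908
line through 614.1716 -258.93924 ang 42.421265 y at 615: -258.18222
ends [[ 0.5026 -0.3484]
 [ 0.7315 -0.1392]]
red 0.4659 -0.2386  17x84 yaw -68.8 [186 106]
red 0.4234 -0.1272  22x84 yaw -75.0 [215  28]
v row profile col 270 [219 218 216 214 214 215 215 213 212 193 133 105 133 168 174 172 173 172
 172 174 175 175 175 172 162 199 229 232 231 231 231 231 231 231 231 230] [113 112 112 112 112 111 111 113 113 107  77  44  36  29  29  30  31  30
  30  29  31  29  29  30  24  87  99  96  95  95  94  96  97 100 100 100]
```

Request:
arm_command(targets=[[-0.08, 0.03, 0, -0.05], [-0.16, 0.06, 0, -0.1], [-0.24, 0.09, 0, -0.15], [-0.313, 0.126, -0.05, -0.169], [-0.313, 0.126, -0.13, -0.169], [-0.313, 0.126, -0.2, -0.169], [-0.313, 0.126, -0.2, -0.169], [-0.313, 0.126, -0.2, -0.169]])

```text
time: 29.68
tool_pos: [0.4386, -0.178, 0.1996]
ee_rot: [-3.139, -0.003, 1.928]
wrist_force: [0.1, 0.5, 0.8]
width: 0.0942
finger_force: 0.0
```

```bash
python3 - <<'E'
from h import *
v=grab('wrist'); o=robot.get_obs(); print(o['tool_pos'],o['ee_rot']); im=v['im']
cv2.imwrite('pics/w13.png',im[...,::-1])
g=im.max(2)
for r in range(130,270,8):
    d=np.where(g[r,190:320]<75)[0]+190; print(r,(d.min(),d.max(),len(d)) if len(d) else '')
for r in rect(v,mask(im,'red',150),.066,60): print('%.4f %.4f  %.0fx%.0f yaw %.1f'%r[:5],r[5])
E
```

```text
[ 0.4411 -0.1794  0.203 ] [3.1392 0.0026 1.9276]
130 
138 
146 (np.int64(222), np.int64(288), 3)
154 
162 
170 (np.int64(267), np.int64(267), 1)
178 (np.int64(240), np.int64(270), 31)
186 (np.int64(239), np.int64(272), 34)
194 (np.int64(239), np.int64(272), 34)
202 (np.int64(239), np.int64(272), 34)
210 (np.int64(231), np.int64(282), 52)
218 (np.int64(228), np.int64(285), 58)
226 (np.int64(226), np.int64(287), 62)
234 (np.int64(240), np.int64(270), 31)
242 (np.int64(196), np.int64(206), 11)
250 (np.int64(190), np.int64(203), 14)
258 (np.int64(190), np.int64(200), 11)
266 (np.int64(190), np.int64(193), 4)
0.4610 -0.2387  16x76 yaw -68.5 [256 239]
0.7686 -0.0548  34x48 yaw 0.7 [503 185]
0.4182 -0.1268  16x76 yaw -69.5 [255 132]
```

Request:
arm_command(targets=[[0, 0, -0.06, 0], [0, 0, -0.12, 0], [0, 0, -0.166, 0], [0, 0, -0.166, 0], [0, 0, -0.166, 0]])

```text
time: 30.15
tool_pos: [0.443, -0.1808, 0.1207]
ee_rot: [3.139, 0.003, 1.927]
wrist_force: [1.1, 0.2, 0.8]
width: 0.0942
finger_force: 0.0
```

Request:
arm_command(targets=[[0, 0, 0, 0], [0, 0, 0, 0], [0, 0, 0, 0], [0, 0, 0, 0], [0, 0, 0, 0], [0, 0, 0, 0], [0, 0, 0, 0], [0, 0, 0, 0]], claw=1)

```text
time: 30.82
tool_pos: [0.4409, -0.1798, 0.1174]
ee_rot: [-3.142, -0.0, 1.927]
wrist_force: [-0.3, -0.1, -0.6]
width: 0.0439
finger_force: 0.0
```

Request:
arm_command(targets=[[0, 0, 0, 0], [0, 0, 0, 0], [0, 0, 0, 0], [0, 0, 0, 0], [0, 0, 0, 0], [0, 0, 0, 0]])

```text
time: 31.32
tool_pos: [0.4408, -0.1798, 0.1173]
ee_rot: [-3.141, -0.0, 1.927]
wrist_force: [0.1, -0.0, -0.4]
width: 0.0299
finger_force: 29.9
```

Request:
arm_command(targets=[[0, 0, 0.05, 0], [0, 0, 0.12, 0], [0, 0, 0.19, 0], [0, 0, 0.26, 0], [0, 0, 0.33, 0], [0, 0, 0.35, 0], [0, 0, 0.35, 0]])

```text
time: 31.9
tool_pos: [0.4423, -0.1805, 0.2957]
ee_rot: [3.137, 0.005, 1.927]
wrist_force: [0.6, 0.0, -2.7]
width: 0.0301
finger_force: 29.9
```

Request:
arm_command(targets=[[0.06, -0.006, 0, 0.04], [0.12, -0.012, 0, 0.08], [0.18, -0.018, 0, 0.12], [0.24, -0.024, 0, 0.16], [0.3, -0.03, 0, 0.184], [0.36, -0.036, 0, 0.184], [0.41, -0.042, 0, 0.184], [0.443, -0.046, 0, 0.184]])

```text
time: 32.57
tool_pos: [0.6639, -0.2025, 0.2862]
ee_rot: [-3.139, -0.007, 2.313]
wrist_force: [0.5, -0.2, -2.7]
width: 0.0295
finger_force: 29.9
```

Request:
arm_command(targets=[[0, 0, 0, 0], [0, 0, 0, 0], [0, 0, 0, 0], [0, 0, 0, 0]])

```text
time: 32.9
tool_pos: [0.6613, -0.2027, 0.2922]
ee_rot: [-3.141, -0.001, 2.312]
wrist_force: [-0.3, -0.3, -1.9]
width: 0.0298
finger_force: 30.0
```

```bash
python3 - <<'E'
from h import *
v=grab('wrist'); s=grab('side'); o=robot.get_obs(); print(o['tool_pos'],o['ee_rot'],o['wrist_force'])
im=v['im']; cv2.imwrite('pics/w14.png',im[...,::-1]); cv2.imwrite('pics/s14.png',s['im'][...,::-1])
E
```

```text
[ 0.6615 -0.2028  0.2934] [3.1412 0.0007 2.3118] [-1.1363  0.4935 -1.6637]
```

Request:
arm_command(targets=[[0, 0, -0.05, 0], [0, 0, -0.1, 0], [0, 0, -0.15, 0], [0, 0, -0.15, 0]])

```text
time: 33.33
tool_pos: [0.6592, -0.2018, 0.2109]
ee_rot: [-3.137, -0.01, 2.312]
wrist_force: [-0.5, 0.2, -3.8]
width: 0.03
finger_force: 30.0
```

Request:
arm_command(targets=[[0, 0, -0.05, 0], [0, 0, -0.1, 0], [0, 0, -0.13, 0], [0, 0, -0.14, 0], [0, 0, -0.15, 0], [0, 0, -0.15, 0], [0, 0, -0.15, 0]])

```text
time: 33.92
tool_pos: [0.6632, -0.2032, 0.1446]
ee_rot: [3.14, 0.003, 2.312]
wrist_force: [-0.5, 1.0, -2.0]
width: 0.0294
finger_force: 30.0
```

Request:
arm_command(targets=[[0, 0, 0, 0], [0, 0, 0, 0], [0, 0, 0, 0], [0, 0, 0, 0], [0, 0, 0, 0], [0, 0, 0, 0], [0, 0, 0, 0], [0, 0, 0, 0]], claw=0)

```text
time: 34.58
tool_pos: [0.6625, -0.2028, 0.1425]
ee_rot: [3.142, -0.0, 2.312]
wrist_force: [0.1, 0.2, 0.1]
width: 0.0798
finger_force: 0.0
```

Request:
arm_command(targets=[[0, 0, 0.06, 0], [0, 0, 0.12, 0], [0, 0, 0.2, 0], [0, 0, 0.28, 0], [0, 0, 0.3, 0], [0, 0, 0.3, 0]])

```text
time: 35.08
tool_pos: [0.6638, -0.2034, 0.299]
ee_rot: [3.137, 0.01, 2.312]
wrist_force: [-0.9, -0.6, 0.4]
width: 0.0938
finger_force: 0.0
```

```bash
python3 - <<'E'
from h import *
v=grab('wrist'); s=grab('side'); o=robot.get_obs(); print(o['tool_pos'],o['ee_rot'],o['wrist_force']); np.save('v15.npy',v['E'])
cv2.imwrite('pics/w15.png',v['im'][...,::-1]); cv2.imwrite('pics/s15.png',s['im'][...,::-1])
a=np.hstack([cv2.resize(v['im'],(448,336)),cv2.resize(s['im'][110:220,200:320],(336,308))[:308].copy() if 0 else cv2.resize(s['im'][105:225,220:340],(336,336))])
cv2.imwrite('pics/c15.png',a[...,::-1])
for r in rect(s,cv2.bitwise_and(mask(s['im'],'yellow',130),mask(s['im'],'yellow',130)),.066,20): print('yellow','%.4f %.4f  %.0fx%.0f yaw %.1f'%r[:5],r[5])
for col in ['yellow','red']:
  for r in rect(v,mask(v['im'],col,130),.066,40): print('w',col,'%.4f %.4f  %.0fx%.0f yaw %.1f'%r[:5],r[5])
E
```

```text
[ 0.6625 -0.2029  0.2921] [3.1415 0.     2.3122] [-0.1888  0.2275 -0.2507]
yellow 0.6225 0.6099  32x171 yaw -81.0 [175 378]
yellow 0.2878 -0.2677  22x77 yaw -21.0 [329 170]
w yellow 0.3937 -0.3426  10x31 yaw -25.7 [ 68 119]
w red 1.0034 -0.2898  34x55 yaw -1.9 [359 323]
w red 0.9640 -0.3098  27x96 yaw -0.5 [338 320]
w red 0.3804 -0.6430  32x35 yaw -69.9 [  3 234]
w red 0.9332 -0.1138  19x75 yaw 0.2 [409 236]
w red 1.0541 0.0092  41x67 yaw -60.5 [482 226]
w red 1.1215 0.0436  60x77 yaw 0.0 [503 231]
w red 0.7094 -0.2528  17x79 yaw -47.6 [254 212]
w red 0.9641 -0.0577  28x108 yaw -0.0 [440 223]
w red 1.0039 0.0175  35x141 yaw -0.2 [474 207]
w red 1.0551 0.0764  47x83 yaw -0.1 [502 198]
w red 1.0040 0.1161  35x66 yaw -0.5 [504 166]
w red 0.9647 0.0628  28x128 yaw -0.2 [479 176]
w red 0.8047 -0.0568  36x51 yaw -0.2 [389 159]
w red 0.8457 -0.0009  36x51 yaw -0.0 [427 151]
w red 0.9332 0.0943  20x101 yaw 0.1 [483 149]
w red 0.8869 0.0551  36x51 yaw 0.1 [459 146]
w red 0.9645 0.1483  27x51 yaw -0.6 [505 140]
w red 0.6228 -0.1602  18x80 yaw -47.2 [254 123]
```

View pics/c15.png

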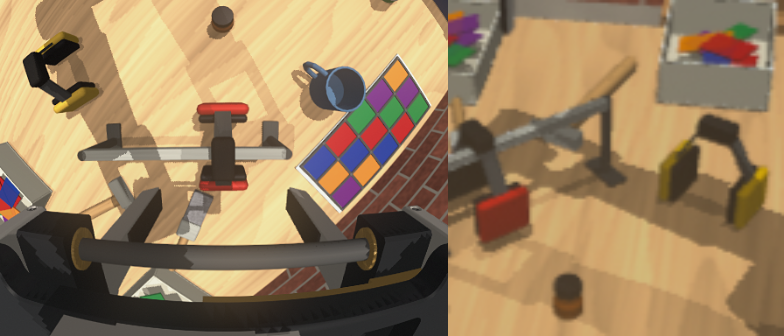

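```bash
python3 - <<'E'
from h import *
for nm,uv,p in [('12',[(103,60),(122,122)],(80,92)),('15',[(74,57),(86,111)],(42,80))]:
    im=cv2.imread(f'pics/w{nm}.png')[...,::-1].copy(); v=dict(n='wrist',c=robot.camera_info('wrist'),im=im,E=np.load(f'v{nm}.npy'))
    P=plane(v,uv,.066); d=P[1]-P[0]; print(P,P.mean(0),np.linalg.norm(d),np.degrees(np.arctan2(*d[::-1])),'pad',plane(v,p,.14))
E
```

```text
[[ 0.3134 -0.2633]
 [ 0.4018 -0.3165]] [ 0.3576 -0.2899] 0.10314854062190164 -31.011976686250115 pad [[ 0.3537 -0.3006]]
[[ 0.3361 -0.2609]
 [ 0.4129 -0.3108]] [ 0.3745 -0.2858] 0.09161234236651164 -33.01672374375233 pad [[ 0.3599 -0.295 ]]
```

Request:
arm_command(targets=[[-0.075, -0.02, 0, 0.05], [-0.15, -0.045, 0, 0.1], [-0.225, -0.065, 0, 0.138], [-0.3, -0.09, 0, 0.138], [-0.375, -0.11, 0, 0.138], [-0.45, -0.13, 0, 0.138], [-0.525, -0.155, 0, 0.138], [-0.6, -0.175, -0.04, 0.138]])

```text
time: 35.85
tool_pos: [0.3625, -0.2905, 0.2735]
ee_rot: [-3.141, 0.002, 2.601]
wrist_force: [0.5, -0.5, 0.3]
width: 0.0941
finger_force: 0.0
```

Request:
arm_command(targets=[[-0.02, -0.005, -0.044, 0], [-0.02, -0.005, -0.044, 0], [-0.02, -0.005, -0.044, 0], [-0.02, -0.005, -0.044, 0], [-0.02, -0.005, -0.044, 0]])

```text
time: 36.27
tool_pos: [0.3555, -0.2924, 0.252]
ee_rot: [3.141, 0.001, 2.603]
wrist_force: [0.3, -0.0, -0.3]
width: 0.094
finger_force: 0.0
```

```bash
cat > muff.py <<'E'
from h import *
import sys
v=grab('wrist'); o=robot.get_obs(); print(o['tool_pos'],o['ee_rot']); im=v['im']; cv2.imwrite(f'pics/{sys.argv[1]}.png',im[...,::-1])
m=mask(im,'yellow',130,70); m[270:]=0
R=[r for r in rect(v,m,.066,60) if .2<r[0]<.5 and -.45<r[1]<-.15]
for r in R: print('%.4f %.4f  %.0fx%.0f yaw %.1f'%r[:5],r[5])
if len(R)==2:
    P=np.array([r[:2] for r in R]); d=P[0]-P[1]; print('mid',P.mean(0),np.linalg.norm(d),np.degrees(np.arctan2(*d[::-1])))
g=im.max(2)
for r in range(130,262,8):
    d=np.where(g[r,170:340]<75)[0]+170; print(r,(d.min(),d.max(),len(d)) if len(d) else '')
E
python3 muff.py w16
```

```text
[ 0.3556 -0.2925  0.2523] [-3.1416  0.0014  2.603 ]
0.2919 -0.2669  8x48 yaw -24.2 [246 119]
130 (np.int64(249), np.int64(269), 14)
138 (np.int64(212), np.int64(230), 19)
146 (np.int64(230), np.int64(249), 2)
154 (np.int64(230), np.int64(250), 16)
162 (np.int64(226), np.int64(254), 29)
170 (np.int64(226), np.int64(255), 30)
178 (np.int64(227), np.int64(256), 30)
186 (np.int64(229), np.int64(257), 29)
194 (np.int64(227), np.int64(275), 49)
202 (np.int64(224), np.int64(277), 48)
210 (np.int64(223), np.int64(258), 36)
218 (np.int64(180), np.int64(331), 7)
226 (np.int64(174), np.int64(337), 21)
234 (np.int64(170), np.int64(339), 27)
242 (np.int64(170), np.int64(339), 24)
250 (np.int64(170), np.int64(339), 17)
258 (np.int64(170), np.int64(339), 8)
```

```bash
python3 - <<'E'
from h import *
im=cv2.imread('pics/w16.png')[...,::-1].copy(); v=dict(n='wrist',c=robot.camera_info('wrist'),im=im); v['E']=pose()@v['c']['T_tool_cam']
g=im.max(2)
for r in range(148,224,4): print(r,''.join('#' if x<48 else '+' if x<75 else 'o' if x<110 else '.' for x in g[r,205:290:2]))
L=[(r,np.where(g[r,215:262]<75)[0]+215) for r in range(162,190,2)]
E_=[[(d.min()-.5,r),(d.max()+.5,r)] for r,d in L]
P=plane(v,[e[0] for e in E_],.14);Q=plane(v,[e[1] for e in E_],.14)
for A in (P,Q): a=cv2.fitLine((A*1000).astype(np.float32),2,0,.01,.01).ravel(); print(a,np.degrees(np.arctan2(a[1],a[0])))
print(plane(v,[(240,157),(245,212),(242.6,184)],.14))
m=mask(im,'yellow',100,50); print([(cv2.boundingRect(c),cv2.contourArea(c)) for c in cv2.findContours(m,0,2)[0]])
E
```

```text
148 ............ooooooooooo....................
152 ............ooo+ooooooo....................
156 ............o+++++++++++...................
160 ...........++++++++++++++..................
164 ..........o#+++++++++++++..................
168 ..........o#+++++++++++++o.................
172 ...........++++++++++++++#.................
176 ...........+++++++++++++++.................
180 ...........o++++++++++++++.................
184 ............++++++++++++++o................
188 ............++++++++++++++#................
192 ............o++++++++++++++++++++++........
196 ..........o+++++++++++++++++++++++++.......
200 ..........#+++++++++++++++++++++++++o......
204 .........++++++++++++++++++++++++++++......
208 .........+++++++++++++++++++oo.............
212 .........o++oo.o.o+++++++++o...............
216 ...........................................
220 ...........................................
[   0.9065   -0.4223  329.5047 -310.3102] -24.98057
[   0.9137   -0.4063  344.5103 -285.3086] -23.97351
[[ 0.3209 -0.2893]
 [ 0.3721 -0.3147]
 [ 0.3456 -0.3014]]
[((256, 212, 20, 6), 59.5), ((227, 115, 40, 10), 174.5)]
```

Request:
arm_command(targets=[[-0.019, -0.017, -0.05, 0.053], [-0.019, -0.017, -0.104, 0.053], [-0.019, -0.017, -0.104, 0.053], [-0.019, -0.017, -0.104, 0.053], [-0.019, -0.017, -0.104, 0.053]])

```text
time: 36.73
tool_pos: [0.3458, -0.3012, 0.2011]
ee_rot: [-3.141, 0.002, 2.713]
wrist_force: [-0.4, 0.2, 0.1]
width: 0.0942
finger_force: 0.0
```

```bash
python3 - <<'E'
from h import *
v=grab('wrist'); o=robot.get_obs(); print(o['tool_pos'],o['ee_rot']); im=v['im']; cv2.imwrite('pics/w17.png',im[...,::-1])
g=im.max(2)
for r in range(150,246,4): print(r,''.join('#' if x<48 else '+' if x<75 else 'o' if x<110 else '.' for x in g[r,211:302:2]))
m=mask(im,'yellow',100,50)
for r in rect(v,m,.066,40): print('%.4f %.4f  %.0fx%.0f yaw %.1f'%r[:5],r[5])
E
```

```text
[ 0.3459 -0.3015  0.2017] [-3.1404  0.0033  2.7129]
150 ................ooooooooo+o+..................
154 ................+ooooooo++++..................
158 ...............oooooooo+++++..................
162 ...............o+o+oo+++++++..................
166 ...............o++++++++++++o.................
170 ..............##++++++++++++++................
174 .............+#+++++++++++++++o...............
178 .............+#+++++++++++++++#...............
182 .............+++++++++++++++++#...............
186 .............+++++++++++++++++#...............
190 .............+++++++++++++++++#...............
194 .............+++++++++++++++++#...............
198 .............+++++++++++++++++#...............
202 .............+#+++#+++++++++++#...............
206 ........o#++##+#++++++++++++++++++++..........
210 ........+++++++++++++++++++++++++++++.........
214 .......o++++++++++++++++++++++++++++++........
218 .......+++++++++++++++++++++++++++++++........
222 ......o+++++++++++++++++++++++++++++o+o.......
226 .......o++++++++++++++++++++++ooooooo.........
230 ...............o++++++++++++..................
234 ..............................................
238 ..............................................
242 ..............................................
0.4079 -0.3050  6x23 yaw -25.0 [274 233]
0.2895 -0.2725  6x31 yaw -24.3 [258 124]
```

Request:
arm_command(targets=[[0, 0, -0.06, 0], [0, 0, -0.12, 0], [0, 0, -0.168, 0], [0, 0, -0.168, 0], [0, 0, -0.168, 0]])

```text
time: 37.2
tool_pos: [0.345, -0.3009, 0.1162]
ee_rot: [3.141, -0.0, 2.713]
wrist_force: [-0.5, 0.1, 0.5]
width: 0.0943
finger_force: 0.0
```

Request:
arm_command(targets=[[0, 0, 0, 0], [0, 0, 0, 0], [0, 0, 0, 0], [0, 0, 0, 0], [0, 0, 0, 0], [0, 0, 0, 0], [0, 0, 0, 0], [0, 0, 0, 0]], claw=1)

```text
time: 37.87
tool_pos: [0.3447, -0.3009, 0.1154]
ee_rot: [3.141, 0.0, 2.712]
wrist_force: [-0.3, 0.8, 0.1]
width: 0.0444
finger_force: 0.0
```

Request:
arm_command(targets=[[0, 0, 0, 0], [0, 0, 0, 0], [0, 0, 0, 0], [0, 0, 0, 0], [0, 0, 0, 0], [0, 0, 0, 0]])

```text
time: 38.37
tool_pos: [0.3445, -0.301, 0.1153]
ee_rot: [-3.141, -0.0, 2.712]
wrist_force: [-0.7, -1.0, -0.5]
width: 0.0297
finger_force: 29.9
```

Request:
arm_command(targets=[[0, 0, 0.05, 0], [0, 0, 0.12, 0], [0, 0, 0.19, 0], [0, 0, 0.26, 0], [0, 0, 0.33, 0], [0, 0, 0.35, 0], [0, 0, 0.35, 0], [0, 0, 0.35, 0]])

```text
time: 39.03
tool_pos: [0.3445, -0.3006, 0.2888]
ee_rot: [3.14, -0.002, 2.712]
wrist_force: [-0.2, 0.3, -2.6]
width: 0.0295
finger_force: 30.0
```

Request:
arm_command(targets=[[0.06, 0.004, 0, -0.04], [0.12, 0.008, 0, -0.08], [0.18, 0.012, 0, -0.12], [0.24, 0.016, 0, -0.16], [0.3, 0.02, 0, -0.192], [0.36, 0.024, 0, -0.192], [0.42, 0.027, 0, -0.192], [0.4536, 0.029, 0, -0.192]])

```text
time: 39.7
tool_pos: [0.5732, -0.285, 0.2841]
ee_rot: [-3.14, -0.008, 2.312]
wrist_force: [-0.1, -0.4, -2.7]
width: 0.0297
finger_force: 30.0
```

Request:
arm_command(targets=[[0, 0, 0, 0], [0, 0, 0, 0], [0, 0, 0, 0], [0, 0, 0, 0], [0, 0, 0, 0]])

```text
time: 40.12
tool_pos: [0.5705, -0.2866, 0.2903]
ee_rot: [-3.141, -0.0, 2.309]
wrist_force: [-0.2, -0.4, -3.0]
width: 0.0297
finger_force: 30.0
```

```bash
python3 - <<'E'
from h import *
v=grab('wrist'); o=robot.get_obs(); print(o['tool_pos'],o['ee_rot'],o['wrist_force']); im=v['im']; cv2.imwrite('pics/w18.png',im[...,::-1])
for col in ['yellow','red']:
  for r in rect(v,mask(im,col,130,60),.066,40):
    if r[5][1]<260 and r[0]<.75: print(col,'%.4f %.4f  %.0fx%.0f yaw %.1f'%r[:5],r[5])
h=cv2.cvtColor(im,cv2.COLOR_RGB2HSV); U=[]
for c in list(range(110,200,15))+list(range(300,420,15)):
    r=np.where((h[172:240,c,1]<70)&(h[172:240,c,2]>110))[0]+172
    if len(r): print((c,r.min(),r.max()),end=' ')
E
```

```text
[ 0.5706 -0.2866  0.2907] [3.1415 0.0002 2.3091] [-0.2771 -0.7368 -2.4333]
yellow 0.5345 -0.2442  21x128 yaw -47.5 [257 127]
red 0.3309 -0.6216  59x67 yaw -41.1 [ 33 220]
red 0.7095 -0.2537  27x93 yaw -56.9 [338 215]
red 0.6269 -0.1580  18x80 yaw -47.2 [346 128]
(110, np.int64(199), np.int64(219)) (125, np.int64(200), np.int64(202)) (185, np.int64(175), np.int64(187)) (300, np.int64(173), np.int64(234)) (315, np.int64(172), np.int64(239)) (330, np.int64(173), np.int64(186)) (345, np.int64(172), np.int64(186)) (375, np.int64(239), np.int64(239)) (390, np.int64(173), np.int64(237)) (405, np.int64(173), np.int64(237))
```

Request:
arm_command(targets=[[0, 0, -0.05, 0], [0, 0, -0.1, 0], [0, 0, -0.15, 0], [0, 0, -0.15, 0]])

```text
time: 40.5
tool_pos: [0.5683, -0.285, 0.2088]
ee_rot: [-3.138, -0.011, 2.309]
wrist_force: [-0.5, 0.6, -4.2]
width: 0.0299
finger_force: 30.0
```

Request:
arm_command(targets=[[0, 0, -0.05, 0], [0, 0, -0.1, 0], [0, 0, -0.13, 0], [0, 0, -0.14, 0], [0, 0, -0.15, 0], [0, 0, -0.15, 0], [0, 0, -0.15, 0]])

```text
time: 41.08
tool_pos: [0.5722, -0.2869, 0.1424]
ee_rot: [3.141, 0.003, 2.31]
wrist_force: [1.1, 0.2, -2.6]
width: 0.0297
finger_force: 30.0
```

Request:
arm_command(targets=[[0, 0, 0, 0], [0, 0, 0, 0], [0, 0, 0, 0], [0, 0, 0, 0], [0, 0, 0, 0], [0, 0, 0, 0], [0, 0, 0, 0], [0, 0, 0, 0]], claw=0)

```text
time: 41.75
tool_pos: [0.5715, -0.2864, 0.1404]
ee_rot: [3.142, -0.0, 2.31]
wrist_force: [0.2, -0.2, 0.3]
width: 0.0799
finger_force: 0.0
```

Request:
arm_command(targets=[[0, 0, 0.06, 0], [0, 0, 0.12, 0], [0, 0, 0.2, 0], [0, 0, 0.28, 0], [0, 0, 0.32, 0], [0, 0, 0.32, 0], [0, 0, 0.32, 0]])

```text
time: 42.33
tool_pos: [0.572, -0.2867, 0.3024]
ee_rot: [3.14, 0.004, 2.31]
wrist_force: [-0.4, 0.5, -0.3]
width: 0.0938
finger_force: 0.0
```

```bash
python3 - <<'E'
from h import *
v=grab('wrist'); o=robot.get_obs(); print(o['tool_pos'],o['ee_rot'],o['wrist_force'],o['width']); im=v['im']; cv2.imwrite('pics/w19.png',im[...,::-1])
for col in ['yellow','red']:
  for r in rect(v,mask(im,col,130,60),.089,40):
    if r[5][1]<260 and r[0]<.75: print(col,'%.4f %.4f  %.0fx%.0f yaw %.1f'%r[:5],r[5])
g=im.max(2)
for r in range(100,232,5): print(r,''.join('#' if x<48 else '+' if x<75 else 'o' if x<110 else '.' for x in g[r,200:400:3]))
E
```

```text
[ 0.5715 -0.2864  0.2998] [ 3.1416 -0.0004  2.3102] [ 0.7542  0.4517 -0.782 ] 0.0943865283550635
yellow 0.6289 -0.3128  7x22 yaw -47.9 [273 210]
yellow 0.5299 -0.2393  8x71 yaw -47.3 [256 122]
red 0.3488 -0.6050  63x73 yaw 50.6 [ 38 220]
red 0.6979 -0.2521  25x87 yaw -55.8 [335 210]
red 0.6212 -0.1619  17x75 yaw -47.4 [343 126]
100 ...................................................................
105 ...................................................................
110 ...................................................................
115 ...................................................................
120 ...................................................................
125 .....................................ooo...........................
130 .............oooooooooo...............oo......ooo..................
135 ..........+ooo++oooooooooooo..........+++++++++oooooo+++...........
140 ...o............oooooo.................o++++++++oooooo+++..........
145 o.oo............oooooo..........................oooooo...+..ooo....
150 o.oo............oooooo........................
[... 473 characters left out ...]
++++++++..........................+++++++++.........
190 ...........++++++++++++++++...........o++oooooo+o+++++++++.........
195 ...........++++++++++++++++..........+++++++++++++++++++++.........
200 ..........+++++++++++++++++#.........o+++++++++++++++++++..........
205 ooo.......oooo++++++++ooooo..........oo++++++++++++++++o...........
210 ...oo...........+oo+o+................o......++++++................
215 ....oo......................................oo.....................
220 .....o..........................o.oo.......#+oo.ooo................
225 ......o........................o......o....+++oooooo...............
230 .o.....o......................+............++++oooooo..............
```

```bash
python3 -c "
from bench import robot
print(robot.close_job())"
```

```text
the job is handed in; nothing more can be done
None
```

I stacked the four slabs present (red, amber, violet, green) on the base with the cover board on top, hung both pairs of ear defenders on the rail, and handed the job in at about 42 s. The hand-in gave no verdict; my last measurements put everything within tolerance.

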